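Post a returned medicine carton through the take-back bin's flap

TASK

Take the returned carton, the one with the orange top band, and post it lengthwise through the sprung flap of the take-back bin, pushing it right through so that it drops inside and the flap closes behind it. Do not force or crush the carton against the bin, and leave the other two cartons and the amber bottle standing where they are.

Things in the scene. Friction and masses are not known exactly. Their poses are not given: they have to be found in the camera images.
- returned_mid (a point): Centre of the returned carton: stiff white box, blue lower band, broad ORANGE band and top (upper 30 mm), about 0.11 kg, standing on end on the counter. 28 mm thick (its x), 52 mm wide (its y), 105 mm high (its z); this point is 52.5 mm above its foot. It starts in one of three places in a row running away from the robot, about 100 mm apart.
- stock_a_mid (a point): Centre of a bystander carton of the same size and axes (28 x 52 x 105 mm), white with a blue lower band and plain white top. Leave it standing.
- stock_b_mid (a point): Centre of a bystander carton of the same size and axes (28 x 52 x 105 mm), white with a green lower band and plain white top. Leave it standing.
- syrup_mid (a point): Centre of a bystander amber bottle, 48 mm diameter, 95 mm high, upright on the counter; the point lies 47.5 mm above its foot. Leave it standing.
- bin: Fixed clear-walled bin, lectern-shaped: 220 mm deep (x, front at -110 mm, facing the robot), 200 wide (y); origin at centre of underside, z up. 120 mm high in front; from there its green lid rises at 40 degrees from level, away from the robot, to 246 mm, then runs level to the back. Inner floor 12 mm up. The mouth in the sloped lid is the only opening.
- mouth (a point): Centre of the mouth, on the sloped lid's outer face, 35 mm in front of the bin's origin, 183 mm up. Axes: x up the slope, y across (the bin's y), z straight out of the lid; things go in along -z, 40 degrees from vertical, down and away from the robot. 40 mm along x, 66 mm along y: too narrow for fingers that grip the carton by its width. A throat runs 24 mm in from its lower and side edges.
- visor (a point): Middle of the outer edge of a fixed grey visor plate above the mouth (axes as the bin's): 4 mm thick, 100 mm wide, standing 28 mm straight out of the sloped lid, its lower face 30 mm up the slope from the mouth's centre. It blocks entry from straight above; keep the gripper's body clear of it.
- flap (a joint): Angle of the white flap (60 x 37 mm) in the mouth, hinged on its upper edge, swinging inward: 0 shut, 1.45 fully in. Sprung: 1 to 6 N at its lower edge, far stiffer near the hinge, so enter low: a carton put in centred or high meets 15 N or more. It pinches a half-entered carton (at about 1.3), which stays when released; up to about 10 N on its end pushes it on; it drops once the end is some 30 mm in.

How it is judged:
On the way, in this order (a step that is already met when the one before it is completed fails the run):
1. the carton is in the mouth, holding the flap open (value of joint flap above 0.6 rad and distance between returned_mid and mouth below 0.06 m), for 0.1 s.
2. the carton is wholly inside, past the flap (x of returned_mid in the frame of bin between -0.11 and 0.11 m and y of returned_mid in the frame of bin between -0.1 and 0.1 m and z of returned_mid in the frame of bin between 0 and 0.12 m), for 0.2 s.
At the end, for the whole second after the job is handed in: The returned carton lies at rest inside the bin (its centre within the walls and less than 120 mm above the bin's underside), the flap is shut to within 0.08 rad, and the other cartons and the bottle stand upright within 30 mm of where they were (all of step 2 and value of joint flap below 0.08 rad and linear speed of returned below 0.02 m/s and distance of each of stock_a_mid, stock_b_mid, syrup_mid from where it was at the start of the episode below 0.03 m and angle between each of stock_a_mid, stock_b_mid, syrup_mid's own z axis and vertical below 0.2 rad); the robot touches nothing.
It fails at once if a bystander carton or the bottle was knocked over or shoved more than 30 mm (distance of any of stock_a_mid, stock_b_mid, syrup_mid from where it was at the start of the episode above 0.03 m or angle between any of stock_a_mid, stock_b_mid, syrup_mid's own z axis and vertical above 0.5 rad).
It fails at once if the carton was forced against the bin with more than 60 N (contact force between returned and bin above 60 N).
It also fails if it takes over 53 s, if anything falls off the work surface, if the arm or the gripper's body presses on something with over 40 N, if the wrist force passes 120 N, or if a joint passes its speed limit or range.

ROBOT

A 6-joint arm with a two-finger parallel gripper is mounted at the origin on the work surface. World frame = base frame: x ahead of the robot, y to its left, z up, the work surface at z = 0. Lengths are in m, angles in rad, forces in N, time in s.
With the tool pointing down it reaches from about 0.4 to 0.825 m from the base axis. Payload 7 kg.
Tool frame: the origin (TCP) lies at the centre of the arm's flange, where the gripper is bolted on; the fingertips stand 178 mm ahead of it and the grasp point (between the pads) lies 159 mm ahead of it; z points along the fingers, y is the direction in which the jaws open and shut (so a half turn about z gives the same grasp; the last joint's range is limited). The gripper opens to 88 mm and grips with 3 to 60 N. Pads are 19 mm wide; open, the fingers measure 130 mm over their backs; the gripper's body (78 mm by 193 mm) begins 47 mm behind the grasp point.
Start: joints at [-1.025, 0.359, 0.012, 0, -1.224, -0.288], TCP at [0.172, -0.653, 0.405] pointing down, gripper open.
Joint ranges: [-3.07, 3.07], [-1.43, 2.12], [-1.02, 1.25], [-3.03, 1.67], [-3.05, -0], [-3.03, 3.03]. Speed limits (rad/s): [2.39, 2.39, 3.01, 3.14, 3.14, 3.14].

INTERFACE

Orientations are given as [roll, pitch, yaw] about the fixed x, y, z axes, in that order (R = Rz(yaw) Ry(pitch) Rx(roll)).
In Python, from station import arm gives the robot as it stands.
- The arm moves only by the shell command python3 -m handwheel 'ROWS' [OPENING] [FORCE]. ROWS is JSON, a list of rows, each a list of 4 numbers: the shift along the world's x, y, z in cm, then the turn about the world's z in rad. In form: [[dx, dy, dz, yaw], ...]. A call has 1 to 20 rows; each row shifts and turns the commanded pose from where the row before left it; what a row does not reach is not made up. A row lasts 1/10 s, in which the tool goes at most 50 mm and 8.59 degrees, less where a joint would pass 70% of its speed; a pose out of reach is approached as far as the arm can. A call is refused whole if a number of a shift passes 5 or a number of a turn 0.15, either way. A call with a gripper value outside its range is refused whole. OPENING is the closure, from 0 (fully open) to 1 (shut), set as the call begins (- or left out, the last holds). The fingers move at their own pace and stop on an object; FORCE is the grip in N (left out, the last holds). Time passes only in rows, so rows that do not move let the fingers close. It gives the time, the measured TCP pose, the force and the opening at its end, in the units of the state.
- arm.get_state(): the state, without advancing time (a new reading comes with each control period).
- arm.grab_frame(name): name is "scene" or "top" or "wrist"; returns a dict with "image" (384x512x3 uint8, red, green, blue), "depth" (384x512 float32, m along the optical axis (not along the pixel's ray), 0 where there is no reading), "vfov" (degrees; the focal length in pixels is half the picture's height over the tangent of half this angle, whatever the lens; pixels are square), "cx", "cy" (the principal point, pixels), "rvec" (rotation vector, rad) and "tvec" (3), from world to camera coordinates, as OpenCV has them. Camera axes: x right, y down, z forward; pixel columns grow to the right and rows downward; lengths in m; the calibration is good to about 2 mm. A picture is of the moment at which its call begins.
- arm.job_done(): hands the job in, once; it reports no verdict.
The state is a dict: "t": time; "q": joint angles; "qd": joint speeds; "joint_efforts": joint torques, N m; "eef_pos": TCP position; "ee_rot": TCP orientation; "force": force on the tool from outside, world axes, zero at the start; "moment": the same for the moment, N m; "width": finger opening in m.
Only numpy, scipy, OpenCV 4.12 (cv2) and the standard library are available. Lean on these libraries where they do the work, as an engineer would, in place of code of your own. Each camera call takes 0.05 s, during which the arm holds its last target.

## Working session

There is one attempt and no reset: what is moved stays moved. The work goes in short steps, Python scripts to look and compute and a shell command to move; the robot and the scene stay as the last step left them, time stands still between calls to the robot, and variables do not carry over. Pictures are saved under pics/ and viewed, and the job is handed in when it is done.

```bash
mkdir -p pics; ls; cat > h.py <<'E'
import numpy as np,cv2
from station import arm
def cam(n,save=None):
    f=arm.grab_frame(n)
    if save: cv2.imwrite('pics/%s.png'%save,cv2.cvtColor(f['image'],cv2.COLOR_RGB2BGR))
    f['R']=cv2.Rodrigues(np.array(f['rvec'],float))[0]; f['t']=np.array(f['tvec'],float).ravel()
    f['f']=f['image'].shape[0]/2/np.tan(np.radians(f['vfov'])/2)
    f['C']=-f['R'].T@f['t']
    return f
def pts(f):
    d=f['depth'];v,u=np.mgrid[:d.shape[0],:d.shape[1]]
    P=np.stack([(u-f['cx'])/f['f']*d,(v-f['cy'])/f['f']*d,d],-1)
    return (P-f['t'])@f['R']
E
python3 - <<'E'
from h import *
s=arm.get_state(); print({k:np.round(v,3).tolist() for k,v in s.items()})
for n in ('scene','top','wrist'):
    f=cam(n,n+'0'); np.savez('/tmp/%s0.npz'%n,**f); print(n,f['C'].round(3),f['vfov'],f['R'][2].round(2),f['cx'],f['cy'],(f['depth']>0).mean())
E
```

```text
pics
{'t': 0.0, 'q': [-1.025, 0.359, 0.011, -0.0, -1.224, -0.288], 'qd': [-0.001, 0.001, -0.0, 0.001, 0.002, -0.001], 'joint_efforts': [-0.001, -58.272, 29.306, 6.998, 0.007, -0.0], 'eef_pos': [0.172, -0.653, 0.404], 'ee_rot': [3.14, -0.0, -2.884], 'force': [0.519, -0.366, 0.346], 'moment': [-0.01, -0.062, -0.029], 'width': 0.088}
scene [1.292 0.243 0.644] 52.73170221016806 [-0.82 -0.21 -0.53] 248.59273971416417 188.24883868423524 0.9959818522135416
top [0.464 0.057 1.092] 51.212794855073525 [ 0.09 -0.02 -1.  ] 257.39536004147334 191.7797946054271 0.9961700439453125
wrist [ 0.102 -0.672  0.383] 64.66099954897616 [ 0.26  0.07 -0.96] 258.1614981713393 197.4523565278557 0.9958750406901041
```

View pics/scene0.png

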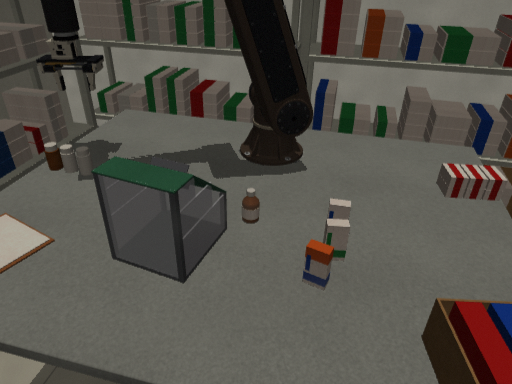

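View pics/top0.png

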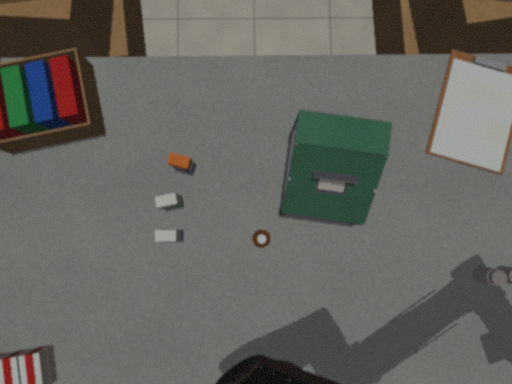

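View pics/wrist0.png

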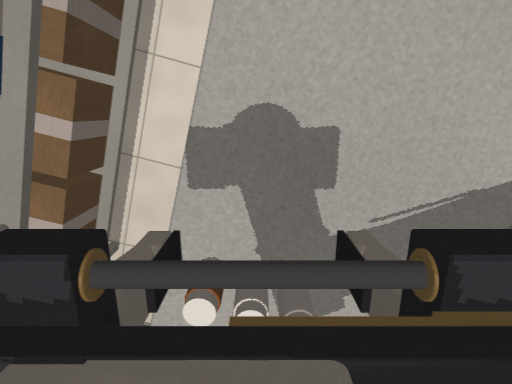

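Scene: the orange carton is the farthest of the row (top view ~(180,160)). White cartons are at (166,201) and (166,236), the bottle at (261,238), and the bin lid at (335,165) with the visor at (334,178). Next I measure.

```bash
python3 - <<'E'
from h import *
f=dict(np.load('/tmp/top0.npz')); P=pts(f); im=f['image'].astype(int); h,w=im.shape[:2]
hsv=cv2.cvtColor(f['image'],cv2.COLOR_RGB2HSV)
Z=P[...,2]
print('Zfloor',np.median(Z[250:300,100:200]))
def rep(name,m):
    n,l,st,c=cv2.connectedComponentsWithStats(m.astype(np.uint8))
    for i in range(1,n):
        if st[i,4]<40: continue
        q=P[l==i]; r=cv2.minAreaRect((q[:,:2]*1000).astype(np.float32))
        print(name,st[i].tolist(),np.median(q,0).round(4),'rect mm',np.round(r[0],1),np.round(r[1],1),round(r[2],1))
box=np.zeros((h,w),bool); box[140:260,140:280]=1
rep('top105',box&(Z>0.095)&(Z<0.115))
rep('z85-97',box&(Z>0.085)&(Z<0.1))
g=np.zeros((h,w),bool); g[90:240,260:410]=1
rep('toplid',g&(Z>0.238)&(Z<0.256))
rep('bin',g&(Z>0.08))
wh=g&(hsv[...,1]<60)&(hsv[...,2]>120)&(Z>0.1)
rep('flap',wh)
gr=g&(hsv[...,1]<60)&(hsv[...,2]<100)&(Z>0.15)
rep('visor',gr)
big=cv2.resize(f['image'][90:240,270:410],None,fx=5,fy=5,interpolation=cv2.INTER_CUBIC)
cv2.imwrite('pics/lid.png',big[...,::-1])
E
```

```text
Zfloor 0.00043185561612216834
top105 [167, 152, 24, 17, 260] [0.6323 0.2328 0.1054] rect mm [632.7 233.3] [53.5 28.5] 73.8
top105 [155, 192, 23, 16, 252] [0.5336 0.2637 0.1052] rect mm [534.8 264.5] [28.4 52.4] 11.2
top105 [155, 229, 23, 13, 250] [0.4477 0.2645 0.1052] rect mm [447.7 264.4] [27.1 52.8] 2.1
top105 [257, 235, 9, 8, 43] [0.4362 0.029  0.0962] rect mm [435.1  31.3] [19.9 17.2] 89.2
z85-97 [257, 234, 9, 9, 66] [0.4363 0.0312 0.0956] rect mm [436.2  31.3] [19.9 19.7] 89.1
toplid [294, 109, 98, 52, 3575] [ 0.6603 -0.1453  0.2464] rect mm [ 660.2 -145.7] [204.4  85.3] 81.2
bin [281, 109, 111, 116, 9877] [ 0.5975 -0.132   0.2186] rect mm [575.5 -97.8] [273.2 267.6] 81.3
flap [318, 183, 26, 8, 151] [ 0.5531 -0.1282  0.1792] rect mm [520.9 -44.7] [ 33.6 231.5] 21.0
visor [288, 113, 11, 65, 130] [ 0.6546 -0.0436  0.1877] rect mm [644.2 -42.9] [  6.2 139.1] 81.2
visor [313, 170, 46, 26, 570] [ 0.5673 -0.1316  0.2114] rect mm [539.2 -55. ] [ 74.5 260.1] 17.9
```

View pics/lid.png

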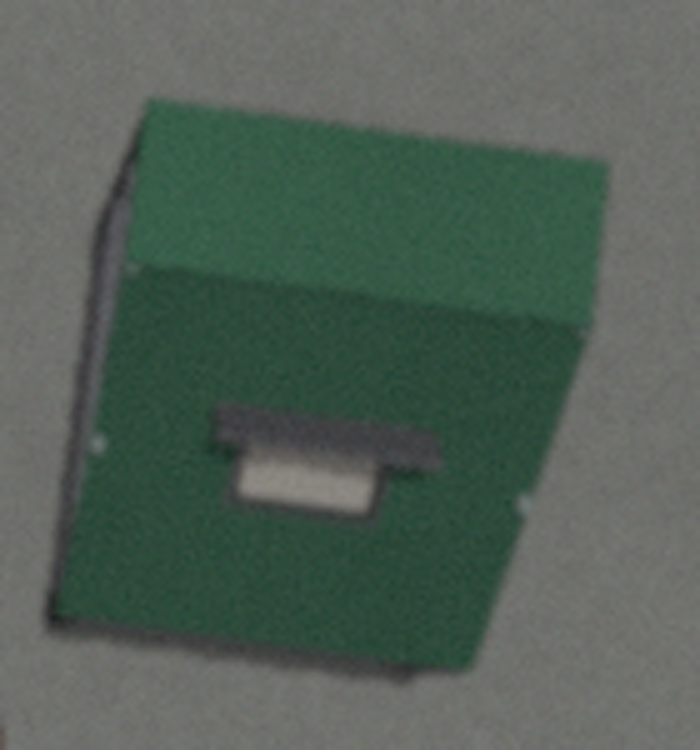

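```bash
python3 - <<'E'
from h import *
from scipy.spatial.transform import Rotation as R
f=dict(np.load('/tmp/top0.npz')); P=pts(f); Z=P[...,2]
m=np.zeros(Z.shape,bool); m[90:240,260:410]=1
q=P[m&(Z>0.243)&(Z<0.25)]
r=cv2.minAreaRect((q[:,:2]*1000).astype(np.float32));print('level',r, q[:,2].mean())
yaw=-np.radians(90-r[2]);
# slope plane fit
s=P[m&(Z>0.13)&(Z<0.235)]; 
for _ in range(8):
    A=np.c_[s[:,:2],np.ones(len(s))]; c=np.linalg.lstsq(A,s[:,2],rcond=None)[0]; e=np.abs(A@c-s[:,2]); s=s[e<max(0.003,np.median(e)*3)]
print('slope',np.degrees(np.arctan(np.hypot(c[0],c[1]))),'dir',np.degrees(np.arctan2(c[1],c[0])),len(s),e.std())
yaw=np.arctan2(c[1],c[0]); xb=np.array([np.cos(yaw),np.sin(yaw)]); yb=np.array([-xb[1],xb[0]])
aq=q[:,:2]@xb; 
lv=P[m&(Z>0.2)][:, :2]; 
by=q[:,:2]@yb
print('level y range',np.percentile(by,[0.5,99.5]),'x range',np.percentile(aq,[.5,99.5]))
# slope at z=0.183 gives mouth x
# along xb: z = k*x + (c.yb stuff)
ymid=np.mean(np.percentile(by,[0.3,99.7]))
k=np.hypot(c[0],c[1]); xm=(0.183-c[2])/k
print('mouth',xm*xb+ymid*yb,'from back edge:',xm, np.percentile(aq,99.7)-0.145, 'origin',(xm+.035)*xb+ymid*yb)
for n in ('wrist','scene'):
    f=dict(np.load('/tmp/%s0.npz'%n)); P=pts(f).reshape(-1,3)
    st=arm.get_state(); Rt=R.from_euler('xyz',st['ee_rot']).as_matrix(); T=(P-st['eef_pos'])@Rt
    k=(np.abs(T[:,1])<.12)&(np.abs(T[:,0])<.06)&(T[:,2]>-.02)&(T[:,2]<.19)
    T=T[k]; print(n,len(T))
    for a in np.arange(0,.19,.01):
        b=T[(T[:,2]>=a)&(T[:,2]<a+.01)]
        if len(b)>3: 
          for sgn in (1,-1):
            bb=b[b[:,1]*sgn>0]
            if len(bb)>3: print(round(a,2),sgn,len(bb),'x',np.percentile(bb[:,0],[2,98]).round(3),'y',np.percentile(bb[:,1],[2,98]).round(3))
E
```

```text
level ((662.4348754882812, -145.71066284179688), (203.87911987304688, 80.6778564453125), 81.09613037109375) 0.2465107363635082
slope 39.900736729665965 dir -8.752932880572299 4699 0.0008697095061437124
level y range [-0.14364031  0.05771743] x range [0.63976923 0.71627204]
mouth [ 0.5564687  -0.12927204] from back edge: 0.5696597561558369 0.571743108071981 origin [ 0.59106108 -0.13459813]
wrist 66426
0.06 1 2098 x [0.021 0.026] y [0.    0.041]
0.06 -1 4762 x [0.023 0.026] y [-0.049 -0.001]
0.07 1 11692 x [0.019 0.026] y [0.002 0.052]
0.07 -1 9700 x [0.023 0.026] y [-0.055 -0.001]
0.08 1 5743 x [0.022 0.037] y [0.002 0.063]
0.08 -1 4189 x [0.018 0.037] y [-0.067 -0.002]
0.09 1 8528 x [0.02  0.038] y [0.002 0.064]
0.09 -1 9508 x [0.017 0.038] y [-0.067 -0.002]
0.1 1 2277 x [0.01  0.038] y [0.006 0.073]
0.1 -1 2519 x [0.006 0.038] y [-0.076 -0.007]
0.11 1 407 x [-0.     0.036] y [0.046 0.08 ]
0.11 -1 577 x [-0.004  0.038] y [-0.082 -0.048]
0.12 1 310 x [-0.007  0.008] y [0.047 0.047]
0.12 -1 424 x [-0.011  0.008] y [-0.049 -0.048]
0.13 1 415 x [-0.011  0.001] y [0.043 0.047]
0.13 -1 423
[... 1354 characters left out ...]
] y [0.009 0.087]
0.1 -1 61 x [-0.043  0.026] y [-0.09  -0.006]
0.11 1 16 x [-0.03   0.025] y [0.049 0.086]
0.11 -1 24 x [-0.039  0.009] y [-0.087 -0.049]
0.12 1 23 x [-0.016  0.004] y [0.046 0.064]
0.12 -1 27 x [-0.017  0.005] y [-0.067 -0.049]
0.13 1 22 x [-0.016  0.005] y [0.043 0.063]
0.13 -1 24 x [-0.016  0.008] y [-0.065 -0.046]
0.14 1 21 x [-0.017  0.004] y [0.04  0.061]
0.14 -1 25 x [-0.015  0.007] y [-0.066 -0.045]
0.15 1 22 x [-0.018  0.006] y [0.043 0.058]
0.15 -1 24 x [-0.015  0.004] y [-0.062 -0.045]
0.16 1 19 x [-0.018  0.005] y [0.044 0.058]
0.16 -1 21 x [-0.016  0.004] y [-0.061 -0.045]
0.17 1 13 x [-0.016  0.008] y [0.041 0.057]
0.17 -1 14 x [-0.016  0.01 ] y [-0.062 -0.047]
```

```bash
python3 -m handwheel '[[1.8,3.8,2,-0.03],[1.8,3.8,2,-0.03],[1.8,3.8,2,-0.03],[1.8,3.8,2,-0.03],[1.8,3.8,2,-0.03],[2.2,4.3,0,-0.026],[2.2,4.3,0,-0.026],[2.2,4.3,0,-0.026],[2.2,4.3,0,-0.026],[2.2,4.3,0,-0.026],[2.2,4.3,0,-0.026],[2.2,4.3,0,-0.026],[2.2,4.3,0,-0.026],[2.2,4.3,0,-0.026],[2.2,4.3,0,-0.026],[2.2,4.3,0,-0.026],[2.2,4.3,0,-0.026],[2.2,4.3,0,-0.026],[2.2,4.3,0,-0.026],[2.2,4.3,0,-0.026]]' 0 10
```

```text
t: 2.15
eef_pos: [0.5925, 0.1843, 0.5045]
ee_rot: [-3.141, -0.0, 2.859]
force: [1.0, -0.2, 0.8]
width: 0.0876
```

```bash
python3 -m handwheel '[[2,2.4,-2,0],[2,2.4,-2,0],[0,0.1,-4,0],[0,0,-4,0],[0,0,-3,0],[0,0,-3,0],[0,0,-1.5,0],[0,0,-0.5,0],[0,0,0,0]]'; python3 - <<'E'
from h import *
s=arm.get_state(); print(s['eef_pos'])
cam('wrist','w1'); cam('top','t1')
E
```

```text
t: 3.05
eef_pos: [0.6323, 0.2314, 0.3048]
ee_rot: [-3.141, -0.0, 2.86]
force: [-0.5, 0.1, 0.9]
width: 0.0876
[0.63229007 0.23140103 0.3047567 ]
```

View pics/w1.png

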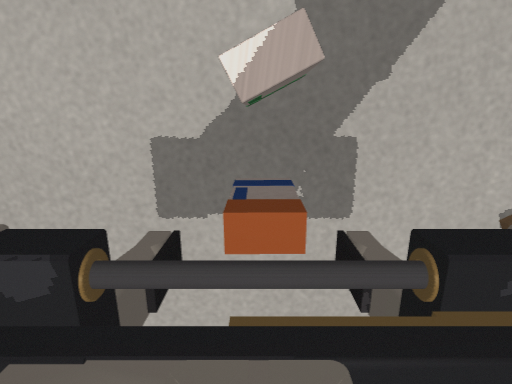

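```bash
python3 -m handwheel '[[0,0.15,-2,0],[0,0,-1.2,0],[0,0,-0.3,0],[0,0,0,0]]' 0; python3 -m handwheel '[[0,0,0,0],[0,0,0,0],[0,0,0,0],[0,0,0,0],[0,0,0,0],[0,0,0,0],[0,0,0,0],[0,0,0,0]]' 1 40;  python3 - <<'E'
from h import *
cam('wrist','w2')
E
```

```text
t: 3.55
eef_pos: [0.6321, 0.2327, 0.2698]
ee_rot: [-3.141, -0.0, 2.859]
force: [0.0, -0.1, -0.4]
width: 0.0875
t: 4.35
eef_pos: [0.6322, 0.2329, 0.2698]
ee_rot: [3.141, 0.0, 2.86]
force: [-0.1, -0.3, 2.2]
width: 0.0517
```

View pics/w2.png

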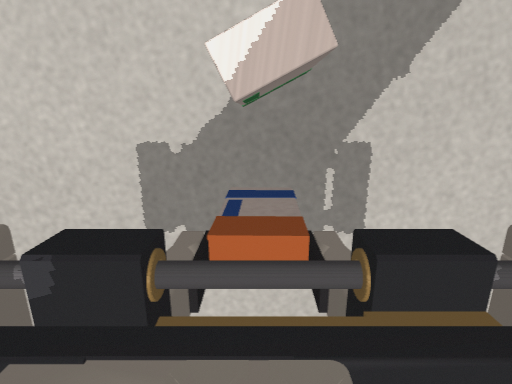

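```bash
python3 -m handwheel '[[0,0,2,0],[0,0,2,0],[0,-3,0,0.03],[0,-4,0,0.04],[0,-4,0,0.04],[0,-2,0,0.02],[0,0,-1.5,0],[0,0,-1.5,0],[0,0,-0.7,0],[0,0,-0.3,0],[0,0,0,0]]' 1 40; python3 - <<'E'
from h import *
cam('scene','s3')
E
```

```text
t: 5.5
eef_pos: [0.6322, 0.1029, 0.2699]
ee_rot: [-3.141, -0.0, 2.99]
force: [0.8, 0.3, -0.6]
width: 0.0515
```

View pics/s3.png

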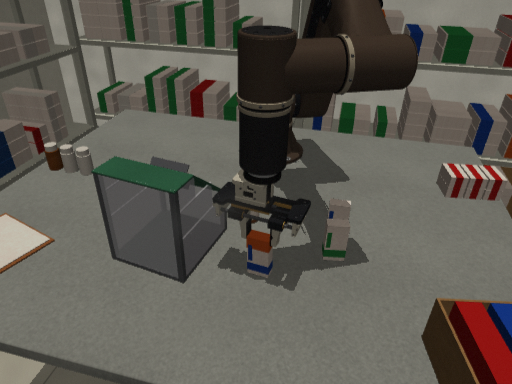

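```bash
python3 -m handwheel '[[0,0,-0.05,0],[0,0,0,0],[-0.42,0.065,0,0],[-0.42,0.065,0,0],[-0.42,0.065,0,0],[-0.42,0.065,0,0],[-0.42,0.065,-0.03,0],[-0.42,0.065,-0.03,0],[-0.42,0.065,-0.07,0],[-0.42,0.065,-0.07,0],[-0.41,0.065,-0.11,0],[-0.41,0.065,-0.11,0],[-0.4,0.062,-0.14,0],[-0.4,0.062,-0.14,0],[-0.39,0.06,-0.18,0],[-0.39,0.06,-0.18,0],[0,0,0,0]]' 1 8; cat >> h.py <<'E'
def tilt(f,tag):
    # plane of the carton's wide face seen in the scene view, near the gripper
    from scipy.spatial.transform import Rotation as R
    st=arm.get_state(); P=pts(f); g=np.array(st['eef_pos'])+[0,0,-.171]
    xb=np.array([.9884,-.1522,0]); yb=np.array([.1522,.9884,0])
    D=P-g; s=D@xb; y=D@yb; z=D[...,2]
    hsv=cv2.cvtColor(f['image'],cv2.COLOR_RGB2HSV)
    m=(np.abs(y)<.023)&(s>-.03)&(s<.12)&(z<0.02)&(P[...,2]>.008)&(np.hypot(s,z)<.13)
    org=m&(hsv[...,0]<14)&(hsv[...,1]>150)
    q=np.c_[s[m],z[m]]
    return m,org,s,y,z,P
E
python3 - <<'E'
from h import *
f=cam('scene','s4'); m,org,s,y,z,P=tilt(f,'')
print(m.sum(),org.sum())
# fit z-s line robustly
q=np.c_[s[m],z[m]].astype(np.float32)
l=cv2.fitLine(q,cv2.DIST_HUBER,0,.002,.001).ravel(); print('dir',l,'tilt from vert',np.degrees(np.arctan2(l[0],-l[1])))
im=f['image'].copy(); im[m]=im[m]//2+[0,127,0]
cv2.imwrite('pics/s4m.png',cv2.resize(im[130:330,150:400],None,fx=3,fy=3)[...,::-1])
E
```

```text
t: 7.25
eef_pos: [0.5738, 0.1116, 0.2582]
ee_rot: [-3.141, -0.001, 2.989]
force: [1.1, 0.0, 0.5]
width: 0.0521
892 242
dir [ 0.56971097 -0.8218451   0.03724178 -0.02400319] tilt from vert 34.730076
```

View pics/s4m.png

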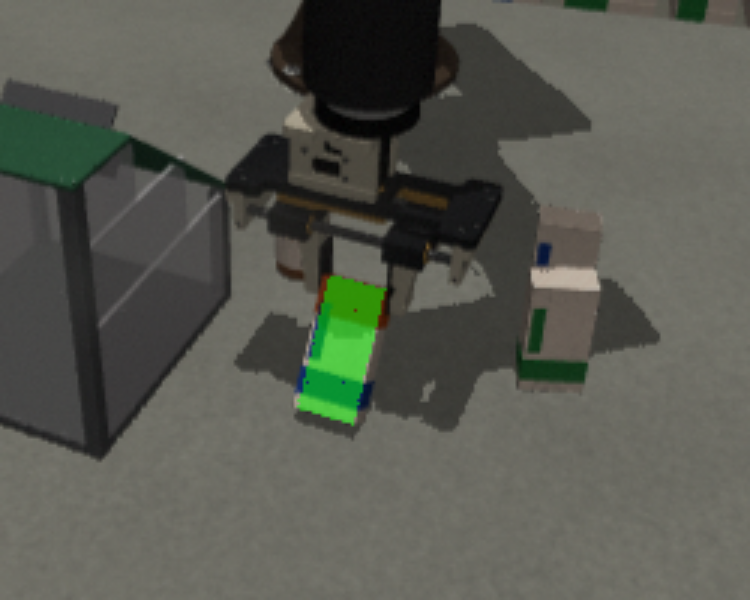

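View pics/s4.png

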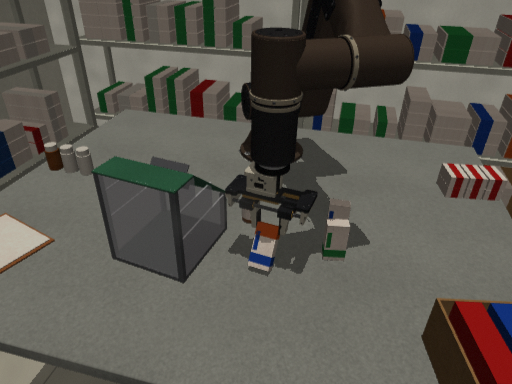

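```bash
python3 -m handwheel '[[-0.38,0.058,-0.19,0],[0,0,0,0]]' 1 8;python3 -m handwheel '[[0,0,0,0],[0,0,0,0],[0,0,0,0],[0,0,1,0],[0,0,2,0],[0,0,4,0],[0,0,4,0],[0,0,4,0],[0,0,3,0],[0,0,0,0]]' 1 55; python3 - <<'E'
from h import *
f=cam('scene','s5'); m,org,s,y,z,P=tilt(f,'')
print(m.sum(),org.sum())
q=np.c_[s[m],z[m]].astype(np.float32)
l=cv2.fitLine(q,cv2.DIST_HUBER,0,.002,.001).ravel(); l=l if l[1]<0 else l*[-1,-1,1,1]
print('tilt from vert',np.degrees(np.arctan2(l[0],-l[1])))
d=l[:2]; n=np.array([-d[1],d[0]])
print('along',np.percentile(q@d,[0.5,2,98,99.5]),'normal',np.percentile(q@n,[10,50,90]))
print('y',np.percentile(y[m],[1,99]))
hb=P[m]; 
A=np.c_[y[m],z[m],np.ones(m.sum())]; c=np.linalg.lstsq(A,s[m],rcond=None)[0]; print('skew ds/dy',c[0])
im=f['image'].copy(); im[m]=im[m]//2+[0,127,0]
cv2.imwrite('pics/s5m.png',cv2.resize(im[80:330,100:400],None,fx=2.4,fy=2.4)[...,::-1])
E
```

```text
t: 7.5
eef_pos: [0.5703, 0.1123, 0.2564]
ee_rot: [-3.141, -0.0, 2.989]
force: [0.4, -0.1, -0.7]
width: 0.052
t: 8.5
eef_pos: [0.5713, 0.1123, 0.4428]
ee_rot: [3.137, 0.008, 2.99]
force: [0.4, 0.1, -1.5]
width: 0.0514
1093 283
tilt from vert 37.164673
along [-0.00709581 -0.0055573   0.09614722  0.09745505] normal [0.019057   0.02068582 0.02241775]
y [-0.02253716  0.02251353]
skew ds/dy -0.0010195006518602817
```

View pics/s5m.png

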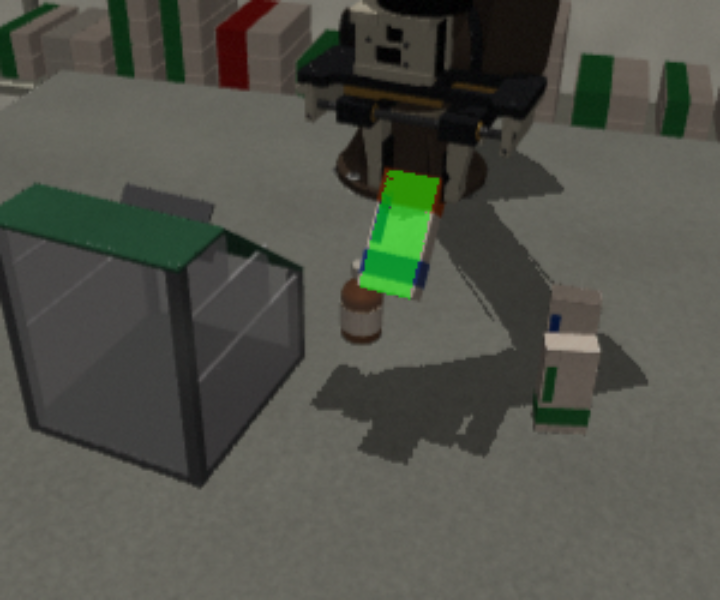

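```bash
python3 -m handwheel '[[-3,0,0.5,0],[-4,-1,0.5,0],[-2,-4,0.5,0],[0,-4.5,0.5,0],[0,-4.5,0.5,0],[0,-4.5,0,0],[-0.3,-4,0,0],[0,-0.4,0,0],[0,0,0,0],[0,0,0,0],[0,0,0,0]]' 1 55; cat > meas.py <<'E'
from h import *
import sys
tag=sys.argv[1]
print(arm.get_state()['eef_pos'].round(4) if hasattr(arm.get_state()['eef_pos'],'round') else arm.get_state()['eef_pos'])
for n in ('scene','top','wrist'):
    f=cam(n,tag+n); np.savez('/tmp/%s%s.npz'%(tag,n),**f)
E
python3 meas.py a
```

```text
t: 9.65
eef_pos: [0.4777, -0.1157, 0.4614]
ee_rot: [3.142, -0.0, 2.991]
force: [-0.5, 0.3, -0.3]
width: 0.0515
[ 0.4777 -0.1157  0.4614]
```

View pics/ascene.png

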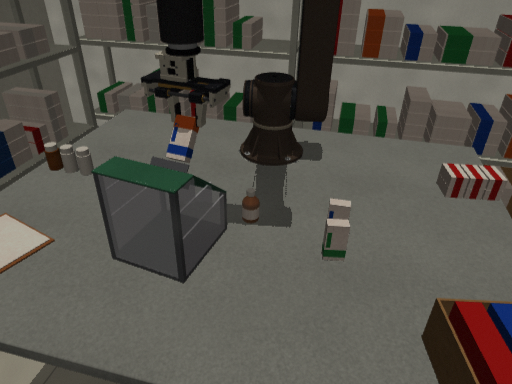

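View pics/awrist.png

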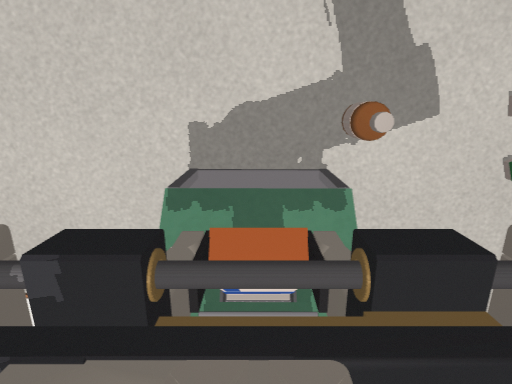

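View pics/atop.png

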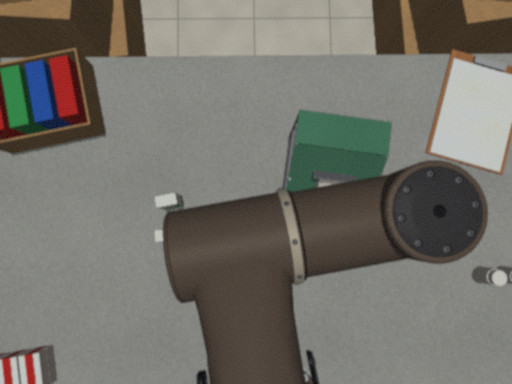

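```bash
cat > fit.py <<'E'
from h import *
import sys
from scipy.spatial import cKDTree
tag=sys.argv[1]; st=arm.get_state()
f=dict(np.load('/tmp/%sscene.npz'%tag)); m,org,s,y,z,P=tilt(f,'')
m&=(s+z*0>-0.02)
# drop lid/visor: keep points above the lid plane by 12 mm
M=np.array([.5565,-.1293,.183]); xb=np.array([.9884,-.1522,0]); D=P-M; up=D@xb*.766+D[...,2]*.6428; out=-D@xb*.6428+D[...,2]*.766; yy=D@np.array([.1522,.9884,0])
mm=m&(out>.008)&~((up>.025)&(out<.034))
q=np.c_[up[mm],out[mm]].astype(np.float32)
l=cv2.fitLine(q,cv2.DIST_HUBER,0,.002,.001).ravel(); l=l if l[1]<0 else l*[-1,-1,1,1]
print('n',mm.sum(),'steeper than axis by deg',np.degrees(np.arctan2(-l[0],-l[1])).round(2))
for o in (.0,.01,.02,.04,.08,.1): print(o,'front face up=',round(l[2]+l[0]/l[1]*(o-l[3]),4),end='; ')
print('\nout range',np.percentile(q[:,1],[.5,99.5]),'y',np.percentile(yy[mm],[1,50,99]))
T=np.array(st['eef_pos'])-[0,0,.171]-M; print('P up,out,y',(T@xb*.766+T[2]*.6428).round(4),(-T@xb*.6428+T[2]*.766).round(4),(T@np.array([.1522,.9884,0])).round(4))
# scene-view check of bin: visor front? bin level lid
k=(P[...,2]>.2)&(P[...,2]<.26)&(np.abs(D@xb-.11)<.034)&(np.abs(yy)<.09)
print('level lid z in scene',np.median(P[k][:,2]) if k.any() else None)
# stock b centre in scene view
b=(np.hypot(P[...,0]-.5336,P[...,1]-.2637)<.04)&(P[...,2]>.099)&(P[...,2]<.115)
if b.any(): r=cv2.minAreaRect((P[b][:,:2]*1000).astype(np.float32)); print('stockb top',r,np.median(P[b][:,2]))
E
python3 fit.py a
```

```text
n 776 steeper than axis by deg 3.57
0.0 front face up= 0.0175; 0.01 front face up= 0.0182; 0.02 front face up= 0.0188; 0.04 front face up= 0.02; 0.08 front face up= 0.0225; 0.1 front face up= 0.0238; 
out range [0.03451512 0.13867421] y [-0.02108706  0.00150504  0.02424294]
P up,out,y 0.008 0.1338 0.0014
level lid z in scene 0.24653372086916106
stockb top ((537.71337890625, 264.09381103515625), (31.31069564819336, 51.22152328491211), 11.402571678161621) 0.10447750417958865
```

```bash
python3 - <<'E'
from h import *
f=dict(np.load('/tmp/awrist.npz')); P=pts(f); im=f['image']; hsv=cv2.cvtColor(im,cv2.COLOR_RGB2HSV)
M=np.array([.5565,-.1293,.183]); xb=np.array([.9884,-.1522,0]); yb=np.array([.1522,.9884,0]); D=P-M
up=D@xb*.766+D[...,2]*.6428; out=-D@xb*.6428+D[...,2]*.766; yy=D@yb
g=(hsv[...,0]>65)&(hsv[...,0]<90)&(hsv[...,1]>90); g[250:]=0
print('lid out',np.percentile(out[g],[10,50,90]),'up',np.percentile(up[g],[2,98]))
# front bottom edge of bin lid: up at front edge should be -75/.766=-.0979
o=(hsv[...,0]<14)&(hsv[...,1]>150); n,l,stt,c=cv2.connectedComponentsWithStats(o.astype(np.uint8)); 
for i in range(1,n):
    if stt[i,4]>300:
        k=l==i; print(stt[i]); 
        q=np.c_[up[k],out[k]]; print(np.percentile(q,[2,50,98],axis=0), 'y',np.percentile(yy[k],[1,50,99]))
for v in range(225,310,5):
    print(v,[(round(float(up[v,u]),4),round(float(out[v,u]),4),round(float(yy[v,u]),3),im[v,u].tolist()) for u in (258,)])
cv2.imwrite('pics/awz.png',cv2.resize(im[170:330,130:390],None,fx=3,fy=3,interpolation=cv2.INTER_CUBIC)[...,::-1])
E
```

```text
lid out [-0.00357304 -0.00268389 -0.00186292] up [-0.09547107 -0.03490064]
[352 102  37  38 753]
[[-0.20530467 -0.016593  ]
 [-0.18561419  0.00230093]
 [-0.1702947   0.01391998]] y [0.11747191 0.1292886  0.15278931]
[ 208  228  101   33 3194]
[[-0.00289681  0.1381995 ]
 [ 0.00560427  0.13956095]
 [ 0.01351867  0.14113571]] y [-0.02460368  0.00093348  0.02661725]
225 [(-0.0538, -0.002, 0.001, [61, 92, 74])]
230 [(-0.002, 0.1394, 0.001, [169, 87, 46])]
235 [(0.0009, 0.1397, 0.001, [167, 85, 45])]
240 [(0.0039, 0.1406, 0.001, [168, 87, 46])]
245 [(0.0065, 0.1406, 0.001, [167, 85, 45])]
250 [(0.0087, 0.1387, 0.001, [168, 86, 46])]
255 [(0.0114, 0.1388, 0.001, [169, 86, 47])]
260 [(0.0291, 0.2064, 0.001, [108, 67, 45])]
265 [(0.0312, 0.2095, 0.001, [62, 59, 62])]
270 [(0.0327, 0.21, 0.001, [70, 68, 70])]
275 [(0.034, 0.2097, 0.001, [76, 75, 76])]
280 [(0.0353, 0.2094, 0.001, [78, 76, 77])]
285 [(0.0364, 0.2074, 0.001, [72, 70, 72])]
290 [(0.0213, 0.0795, 0.001, [218, 203, 192])]
295 [(0.0151, -0.0046, 0.001, [173, 163, 155])]
300 [(-0.0016, -0.2222, 0.001, [101, 98, 98])]
305 [(0.0243, -0.0022, 0.001, [59, 91, 73])]
```

View pics/awz.png

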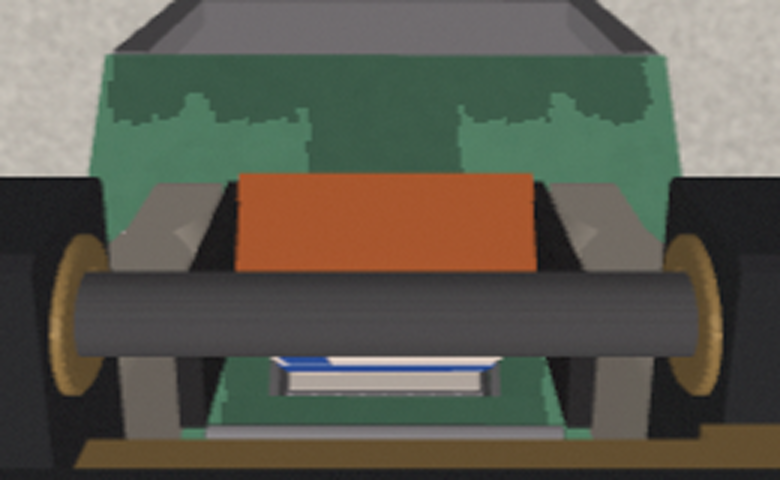

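```bash
python3 -m handwheel '[[-0.42,-0.04,-0.35,0],[0.6,-0.1,-0.75,0],[0.6,-0.1,-0.75,0],[0.5,-0.08,-0.6,0],[0.2,-0.02,-0.2,0],[0,0,0,0],[0,0,0,0]]' 1 55; python3 meas.py b; python3 fit.py b; python3 - <<'E'
import cv2
im=cv2.imread('pics/bwrist.png'); cv2.imwrite('pics/bwz.png',cv2.resize(im[170:330,130:390],None,fx=3,fy=3,interpolation=cv2.INTER_CUBIC))
im=cv2.imread('pics/bscene.png'); cv2.imwrite('pics/bsz.png',cv2.resize(im[90:250,80:270],None,fx=4,fy=3.75,interpolation=cv2.INTER_CUBIC))
E
```

```text
t: 10.5
eef_pos: [0.4926, -0.1201, 0.4351]
ee_rot: [-3.141, -0.0, 2.989]
force: [0.1, 0.5, -0.5]
width: 0.0513
[ 0.4926 -0.1201  0.4351]
n 580 steeper than axis by deg 3.68
0.0 front face up= 0.0139; 0.01 front face up= 0.0146; 0.02 front face up= 0.0152; 0.04 front face up= 0.0165; 0.08 front face up= 0.0191; 0.1 front face up= 0.0204; 
out range [0.02952399 0.10887622] y [-0.02287147  0.00017152  0.02201697]
P up,out,y 0.0028 0.104 -0.0007
level lid z in scene 0.24650188517968444
stockb top ((538.3212280273438, 264.35137939453125), (32.15765380859375, 52.09611892700195), 7.325751781463623) 0.10444969761841086
```

View pics/bwz.png

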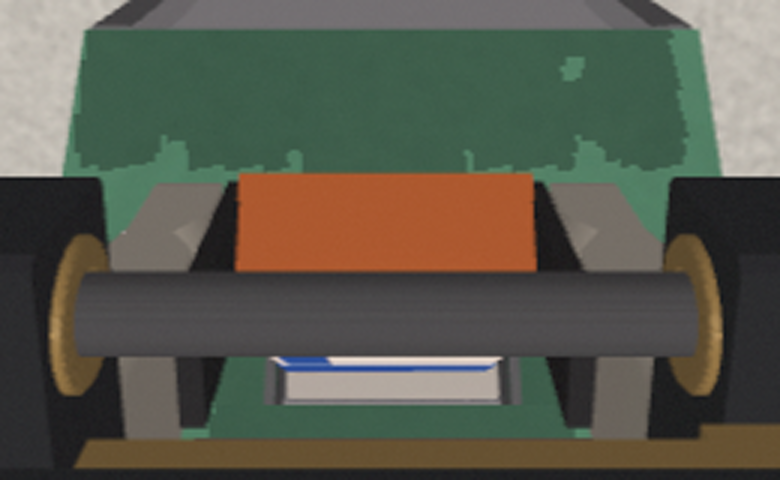

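View pics/bsz.png

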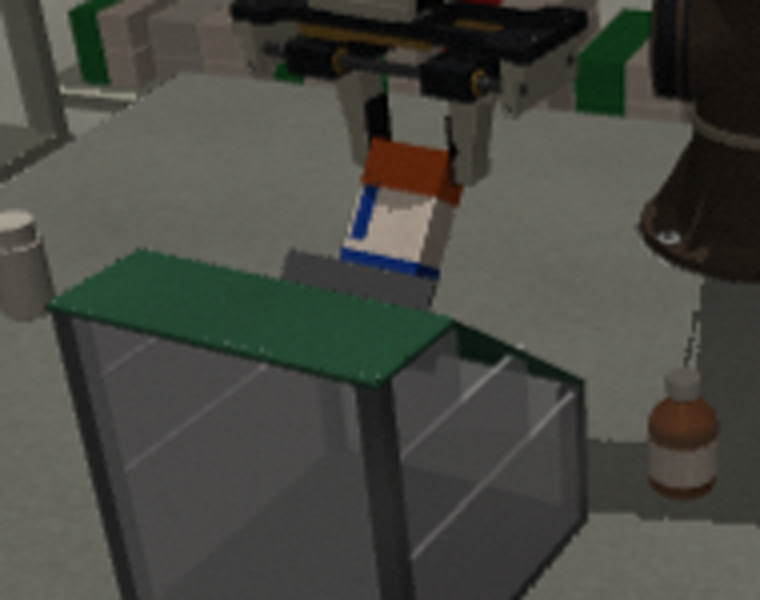

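```bash
python3 -m handwheel '[[0.35,0.1,-0.38,0],[0.32,0.05,-0.38,0],[0.32,-0.05,-0.38,0],[0.32,-0.05,-0.38,0],[0.32,-0.05,-0.38,0],[0,0,0,0]]' 1 58; python3 meas.py c; python3 fit.py c; python3 - <<'E'
import cv2
im=cv2.imread('pics/cwrist.png'); cv2.imwrite('pics/cwz.png',cv2.resize(im[170:330,130:390],None,fx=3,fy=3,interpolation=cv2.INTER_CUBIC))
im=cv2.imread('pics/cscene.png'); cv2.imwrite('pics/csz.png',cv2.resize(im[90:250,80:270],None,fx=4,fy=3.75,interpolation=cv2.INTER_CUBIC))
E
```

```text
t: 11.25
eef_pos: [0.5075, -0.1202, 0.4147]
ee_rot: [-3.141, -0.006, 2.989]
force: [-5.6, 0.3, 0.3]
width: 0.0518
[ 0.5075 -0.1202  0.4147]
n 402 steeper than axis by deg 5.38
0.0 front face up= 0.0112; 0.01 front face up= 0.0122; 0.02 front face up= 0.0131; 0.04 front face up= 0.015; 0.08 front face up= 0.0188; 0.1 front face up= 0.0206; 
out range [0.02933208 0.08409252] y [-0.02115105  0.00187428  0.02407303]
P up,out,y 0.0009 0.0786 0.0016
level lid z in scene 0.24651647750935998
stockb top ((537.672607421875, 264.4083557128906), (31.16639518737793, 52.29327392578125), 9.709843635559082) 0.1045147148709561
```

View pics/cwz.png

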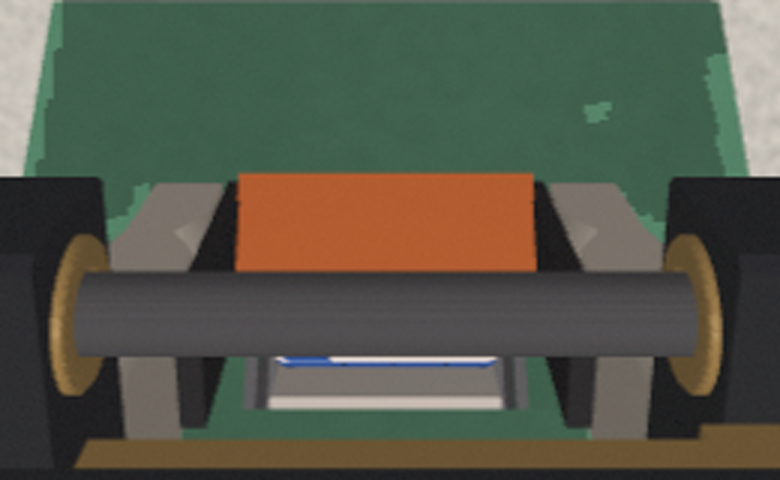

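View pics/csz.png

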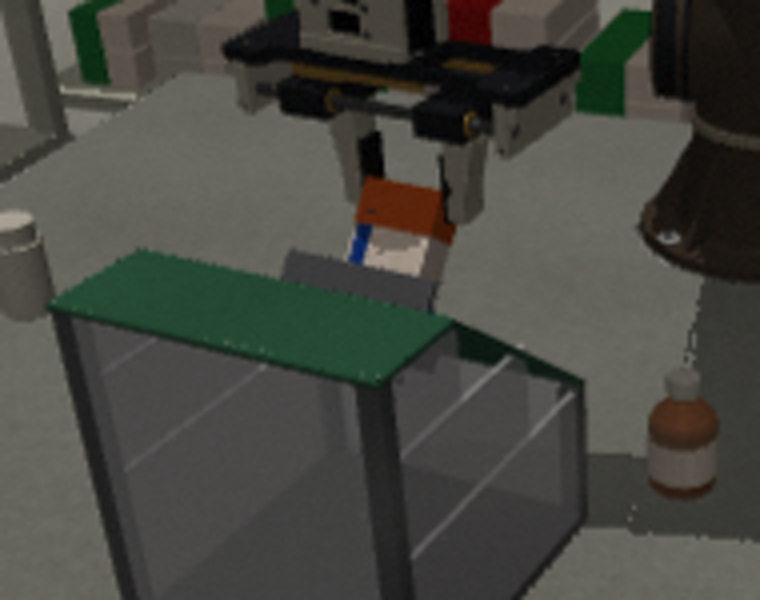

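```bash
python3 -m handwheel '[[0.28,-0.04,-0.28,0],[0.28,-0.04,-0.29,0],[0.28,-0.04,-0.29,0],[0.28,-0.04,-0.29,0],[0.27,-0.04,-0.3,0],[0,0,0,0],[0,0,0,0]]' 1 58; python3 meas.py d; python3 fit.py d
```

```text
t: 12.1
eef_pos: [0.5213, -0.122, 0.3997]
ee_rot: [-3.141, -0.006, 2.989]
force: [-5.3, -0.6, -3.9]
width: 0.0516
[ 0.5213 -0.122   0.3997]
n 254 steeper than axis by deg 4.37
0.0 front face up= 0.0146; 0.01 front face up= 0.0154; 0.02 front face up= 0.0161; 0.04 front face up= 0.0177; 0.08 front face up= 0.0207; 0.1 front face up= 0.0222; 
out range [0.02901999 0.063712  ] y [-0.02046176  0.00145274  0.02443298]
P up,out,y 0.0025 0.0581 0.0018
level lid z in scene 0.2465349136616673
stockb top ((537.919189453125, 264.4776306152344), (32.211883544921875, 51.993709564208984), 13.92270278930664) 0.10438528267551508
```

```bash
python3 -m handwheel '[[0.24,-0.035,-0.32,0],[0.24,-0.035,-0.32,0],[0.23,-0.035,-0.32,0],[0.23,-0.035,-0.32,0],[0.23,-0.035,-0.32,0],[0.23,-0.035,-0.32,0],[0,0,0,0],[0,0,0,0]]' 1 58; python3 meas.py e; python3 fit.py e;  python3 - <<'E'
import cv2
im=cv2.imread('pics/ewrist.png'); cv2.imwrite('pics/ewz.png',cv2.resize(im[170:330,130:390],None,fx=3,fy=3,interpolation=cv2.INTER_CUBIC))
im=cv2.imread('pics/escene.png'); cv2.imwrite('pics/esz.png',cv2.resize(im[90:250,80:270],None,fx=4,fy=3.75,interpolation=cv2.INTER_CUBIC))
E
```

```text
t: 13.05
eef_pos: [0.5363, -0.1241, 0.3816]
ee_rot: [-3.142, -0.002, 2.989]
force: [-4.2, -0.4, -5.9]
width: 0.0513
[ 0.5363 -0.1241  0.3816]
n 86 steeper than axis by deg 6.3
0.0 front face up= 0.0155; 0.01 front face up= 0.0166; 0.02 front face up= 0.0177; 0.04 front face up= 0.0199; 0.08 front face up= 0.0243; 0.1 front face up= 0.0265; 
out range [0.02863587 0.04008172] y [-0.02047044  0.002763    0.02432741]
P up,out,y 0.0021 0.0346 0.0021
level lid z in scene 0.24654674917970987
stockb top ((537.8541870117188, 264.4724426269531), (31.287981033325195, 51.8407096862793), 11.579434394836426) 0.10444481111327707
```

View pics/ewz.png

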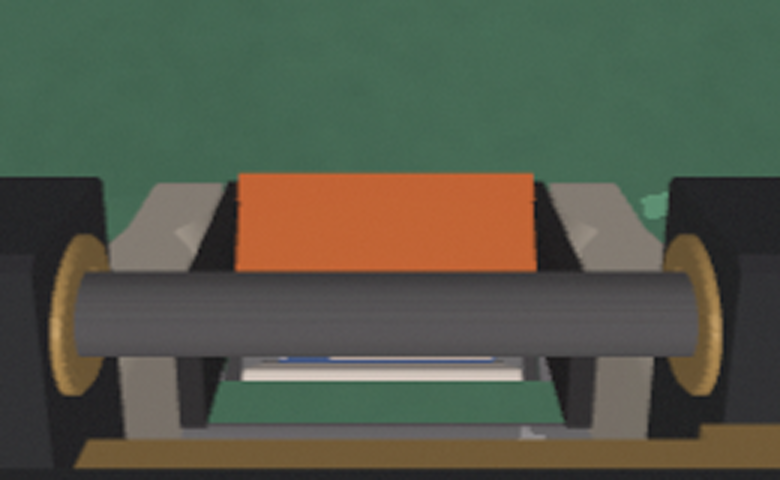

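View pics/esz.png

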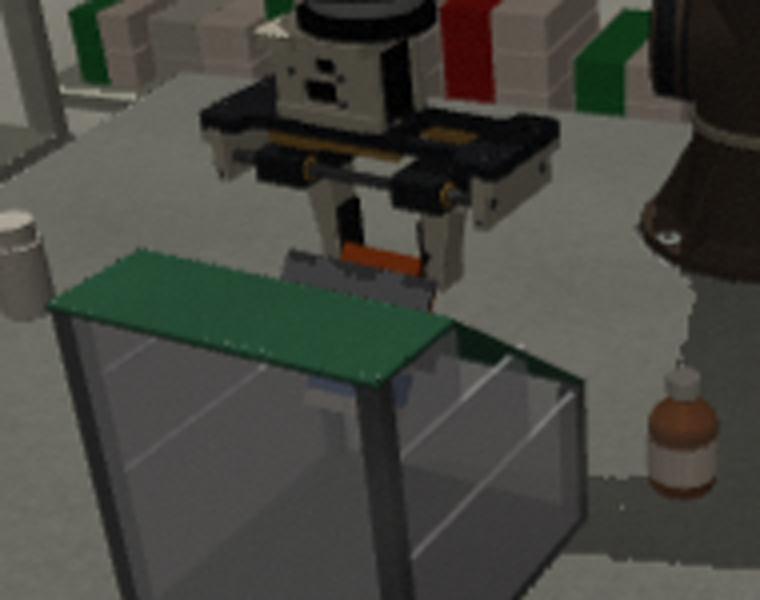

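```bash
python3 -m handwheel '[[0.24,-0.037,-0.31,0],[0.24,-0.037,-0.31,0],[0.24,-0.037,-0.31,0],[0.24,-0.037,-0.31,0],[0.12,-0.02,-0.15,0],[0,0,0,0],[0,0,0,0]]' 1 58; python3 meas.py f; python3 fit.py f;  python3 - <<'E'
import cv2
im=cv2.imread('pics/fwrist.png'); cv2.imwrite('pics/fwz.png',cv2.resize(im[170:330,130:390],None,fx=3,fy=3,interpolation=cv2.INTER_CUBIC))
im=cv2.imread('pics/fscene.png'); cv2.imwrite('pics/fsz.png',cv2.resize(im[90:250,80:270],None,fx=4,fy=3.75,interpolation=cv2.INTER_CUBIC))
E
```

```text
t: 13.9
eef_pos: [0.5472, -0.1259, 0.3684]
ee_rot: [-3.141, -0.001, 2.989]
force: [-5.3, 0.3, -4.5]
width: 0.0516
[ 0.5472 -0.1259  0.3684]Traceback (most recent call last):
  File "fit.py", line 11, in <module>
    l=cv2.fitLine(q,cv2.DIST_HUBER,0,.002,.001).ravel(); l=l if l[1]<0 else l*[-1,-1,1,1]
      ~~~~~~~~~~~^^^^^^^^^^^^^^^^^^^^^^^^^^^^^^
cv2.error: OpenCV(4.12.0) /io/opencv/modules/imgproc/src/linefit.cpp:50: error: (-215:Assertion failed) count > 0 in function 'fitLine2D_wods'
```

View pics/fwz.png

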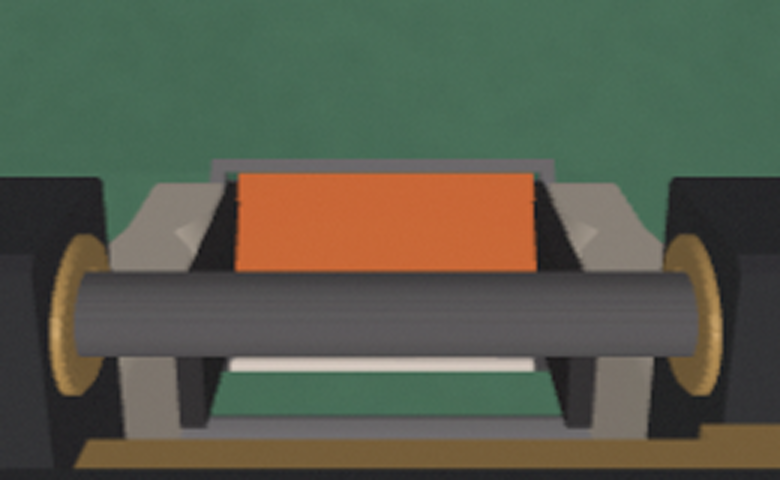

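View pics/fsz.png

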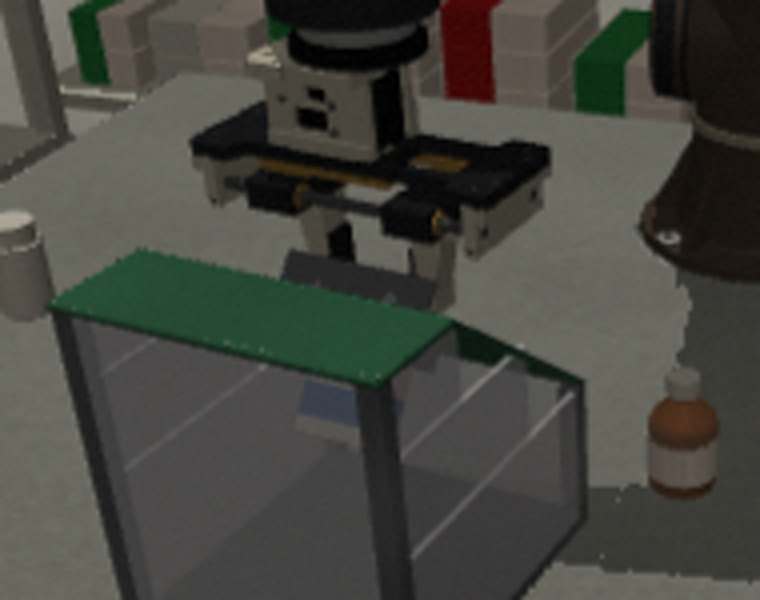

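```bash
python3 -m handwheel '[[0,0,0,0],[0,0,0,0],[0,0,0,0],[0,0,0,0]]' 0.2 58; python3 -m handwheel '[[-0.3,0,1,0],[-0.7,0.1,2,0],[-1,0.15,2,0],[-1.5,0.2,1,0],[0,0,0,0],[0,0,0,0]]' 0.2; python3 meas.py g;  python3 - <<'E'
import cv2
im=cv2.imread('pics/gwrist.png'); cv2.imwrite('pics/gwz.png',cv2.resize(im[170:330,130:390],None,fx=3,fy=3,interpolation=cv2.INTER_CUBIC))
im=cv2.imread('pics/gscene.png'); cv2.imwrite('pics/gsz.png',cv2.resize(im[90:250,80:270],None,fx=4,fy=3.75,interpolation=cv2.INTER_CUBIC))
E
```

```text
t: 14.45
eef_pos: [0.5481, -0.1258, 0.3693]
ee_rot: [3.141, 0.002, 2.99]
force: [-0.3, 0.3, 0.5]
width: 0.0699
t: 15.05
eef_pos: [0.5124, -0.1213, 0.4295]
ee_rot: [3.141, 0.002, 2.99]
force: [-0.3, -0.1, 0.2]
width: 0.0698
[ 0.5124 -0.1213  0.4295]
```

View pics/gwz.png

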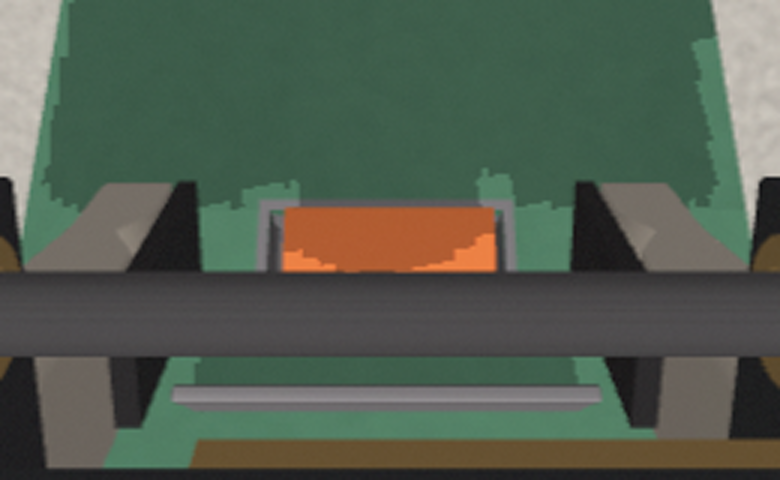

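View pics/gsz.png

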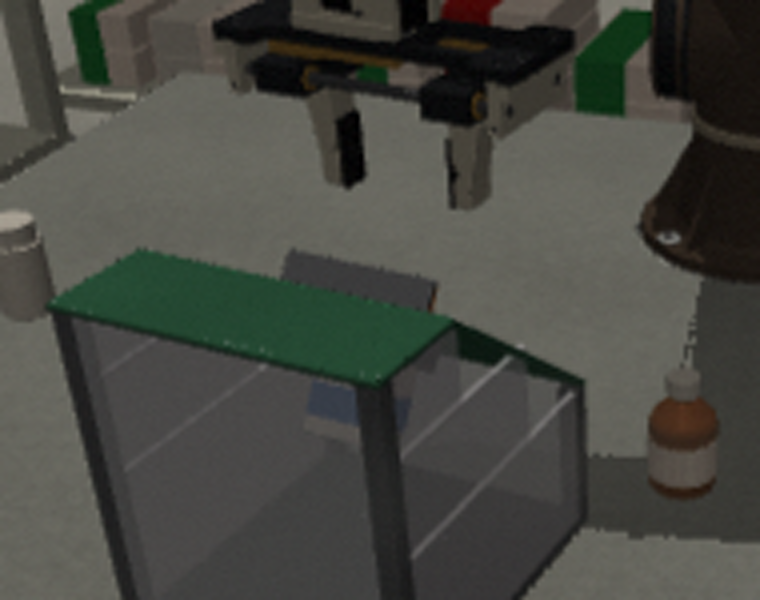

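Released and pinched as expected. The wrist view shows the carton end in the mouth frame. Next I find where the end is.

```bash
cat > end.py <<'E'
from h import *
import sys
f=dict(np.load('/tmp/%swrist.npz'%sys.argv[1])); P=pts(f); im=f['image']; hsv=cv2.cvtColor(im,cv2.COLOR_RGB2HSV)
M=np.array([.5565,-.1293,.183]); xb=np.array([.9884,-.1522,0]); yb=np.array([.1522,.9884,0]); D=P-M
S=D@xb; up=S*.766+D[...,2]*.6428; out=-S*.6428+D[...,2]*.766; yy=D@yb
g=(hsv[...,0]>65)&(hsv[...,0]<90)&(hsv[...,1]>90)&(np.abs(yy)<.08)&(up>-.07)&(up<-.024)&(np.abs(out)<.02)
print('lid out bias',np.median(out[g]))
o=(hsv[...,0]<14)&(hsv[...,1]>150)&(np.abs(yy)<.04)&(np.abs(S)<.06)&(np.abs(up)<.06)
q=np.c_[up[o],out[o],S[o],D[...,2][o],yy[o]]
print(o.sum(),'up,out,s,z,y pct 2/50/98\n',np.percentile(q,[2,50,98],axis=0).round(4))
l=cv2.fitLine(np.c_[S[o],D[...,2][o]].astype(np.float32),cv2.DIST_HUBER,0,.002,.001).ravel(); print('orange surface slope deg from level',np.degrees(np.arctan(l[1]/l[0])))
E
python3 end.py g
```

```text
lid out bias -0.0027004079837917912
1460 up,out,s,z,y pct 2/50/98
 [[-0.0106  0.0232 -0.025   0.013  -0.0233]
 [-0.0032  0.0251 -0.0186  0.0172  0.0017]
 [ 0.004   0.027  -0.0123  0.0213  0.0266]]
orange surface slope deg from level 31.45656
```

```bash
python3 -m handwheel '[[0.5,-0.06,0,0],[0.5,-0.06,0,0],[0.5,-0.07,0,0],[0.4,-0.06,-0.5,0],[0,0,-0.8,0],[0,0,-0.8,0],[0,0,-0.8,0],[0,0,-0.6,0],[0,0,0,0]]' 1 20; python3 meas.py h;  python3 - <<'E'
import cv2
im=cv2.imread('pics/hwrist.png'); cv2.imwrite('pics/hwz.png',cv2.resize(im[170:330,130:390],None,fx=3,fy=3,interpolation=cv2.INTER_CUBIC))
im=cv2.imread('pics/hscene.png'); cv2.imwrite('pics/hsz.png',cv2.resize(im[90:250,80:270],None,fx=4,fy=3.75,interpolation=cv2.INTER_CUBIC))
E
```

```text
t: 16.1
eef_pos: [0.5311, -0.1238, 0.3925]
ee_rot: [-3.141, -0.002, 2.989]
force: [0.2, -0.2, 1.0]
width: 0.004
[ 0.5311 -0.1238  0.3925]
```

View pics/hwz.png

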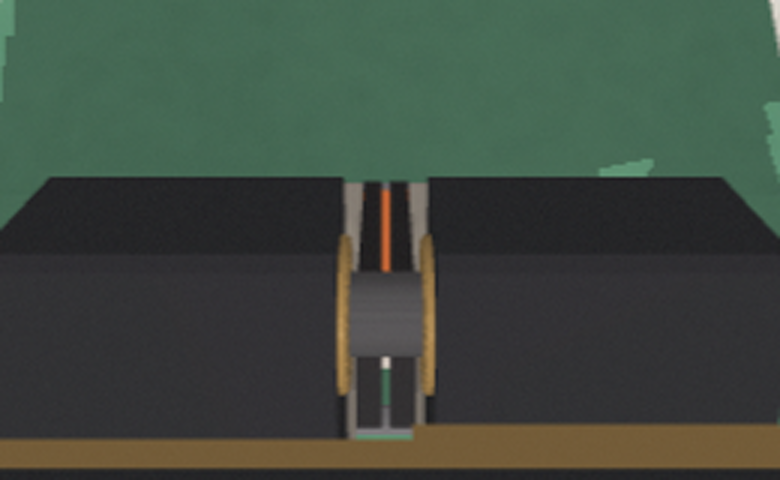

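View pics/hsz.png

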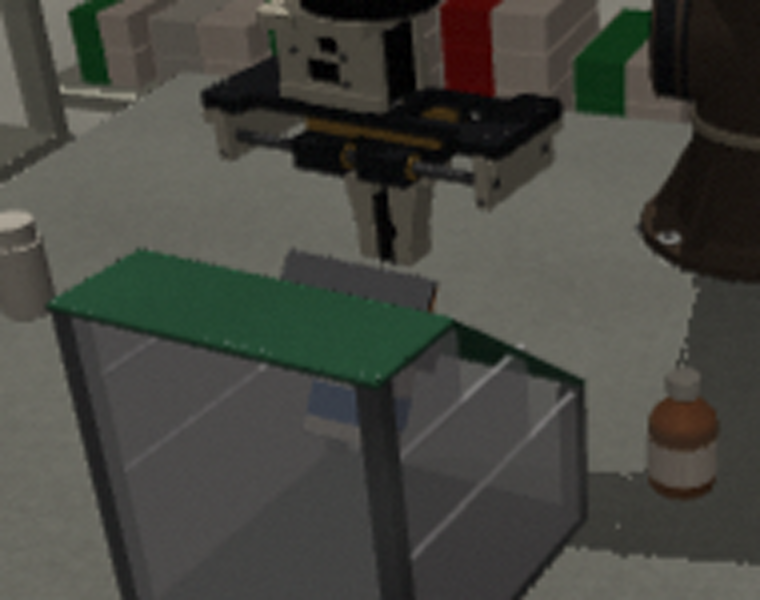

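```bash
python3 -m handwheel '[[0,0,-0.4,0],[0,0,-0.4,0],[0.1,-0.015,-0.3,0],[0.15,-0.02,-0.3,0],[0.15,-0.02,-0.3,0],[0.15,-0.02,-0.3,0],[0.15,-0.02,-0.3,0],[0,0,0,0]]' 1 20; python3 meas.py i;  python3 - <<'E'
import cv2
im=cv2.imread('pics/iscene.png'); cv2.imwrite('pics/isz.png',cv2.resize(im[90:250,80:270],None,fx=4,fy=3.75,interpolation=cv2.INTER_CUBIC))
E
```

```text
t: 17.05
eef_pos: [0.5387, -0.125, 0.3709]
ee_rot: [-3.141, 0.0, 2.99]
force: [-1.7, 0.7, 4.5]
width: 0.0004
[ 0.5387 -0.125   0.3709]
```

View pics/isz.png

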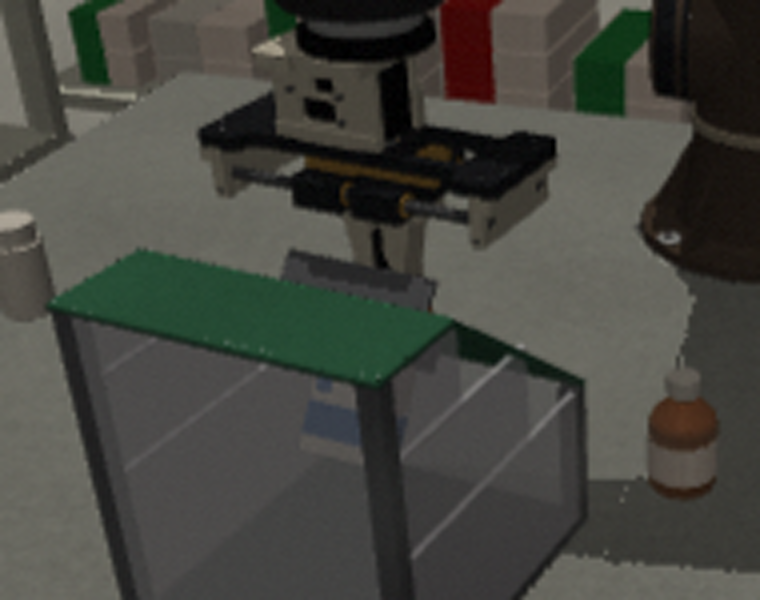

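```bash
python3 -m handwheel '[[0.15,-0.02,-0.3,0],[0.15,-0.02,-0.35,0],[0.15,-0.02,-0.35,0],[0.15,-0.02,-0.35,0],[0.15,-0.02,-0.35,0],[0.1,-0.02,-0.3,0],[0,0,0,0]]' 1 20; python3 meas.py j;  python3 - <<'E'
import cv2
im=cv2.imread('pics/jscene.png'); cv2.imwrite('pics/jsz.png',cv2.resize(im[90:250,80:270],None,fx=4,fy=3.75,interpolation=cv2.INTER_CUBIC))
E
```

```text
t: 17.9
eef_pos: [0.548, -0.1261, 0.3518]
ee_rot: [-3.141, 0.003, 2.99]
force: [-0.8, 0.1, 8.2]
width: 0.0007
[ 0.548  -0.1261  0.3518]
```

View pics/jsz.png

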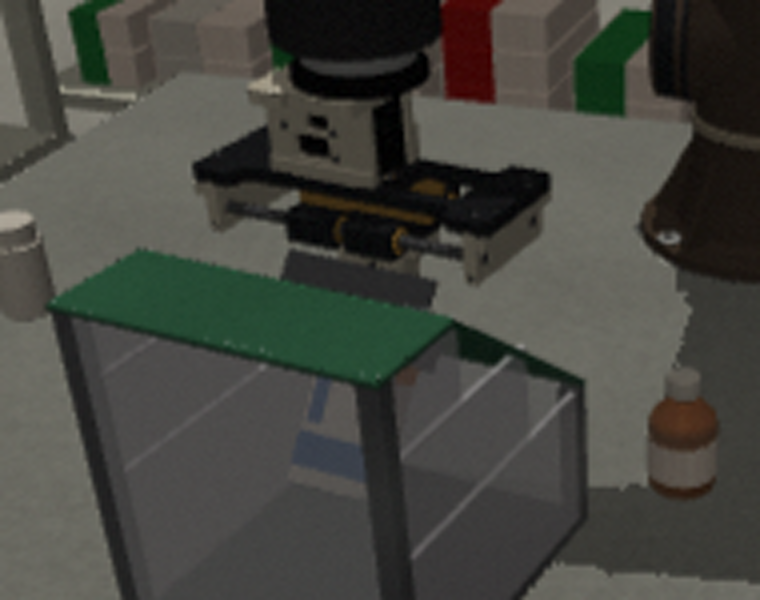

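```bash
python3 -m handwheel '[[-0.1,0.015,1,0],[-0.3,0.05,2,0],[-0.8,0.12,2.5,0],[-1.5,0.2,1,0],[0,0,0,0],[0,0,0,0],[0,0,0,0]]' 0.4 20; python3 meas.py k;  python3 end.py k; python3 - <<'E'
import cv2
im=cv2.imread('pics/kwrist.png'); cv2.imwrite('pics/kwz.png',cv2.resize(im[170:330,130:390],None,fx=3,fy=3,interpolation=cv2.INTER_CUBIC))
im=cv2.imread('pics/kscene.png'); cv2.imwrite('pics/ksz.png',cv2.resize(im[90:250,80:270],None,fx=4,fy=3.75,interpolation=cv2.INTER_CUBIC))
E
```

```text
t: 18.75
eef_pos: [0.5201, -0.1221, 0.4149]
ee_rot: [-3.142, -0.001, 2.989]
force: [0.3, 0.9, -0.6]
width: 0.0496
[ 0.5201 -0.1221  0.4149]
lid out bias -0.0025558956726418856
1166 up,out,s,z,y pct 2/50/98
 [[-0.0169 -0.0097 -0.0082 -0.0168 -0.0233]
 [-0.01   -0.008  -0.0024 -0.0126  0.0017]
 [-0.0032 -0.0065  0.0032 -0.0083  0.0267]]
orange surface slope deg from level 34.82148
```

View pics/kwz.png

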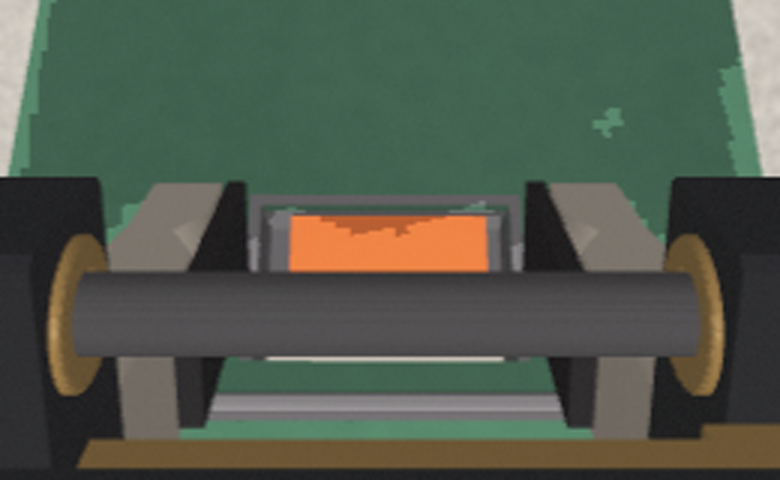

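View pics/ksz.png

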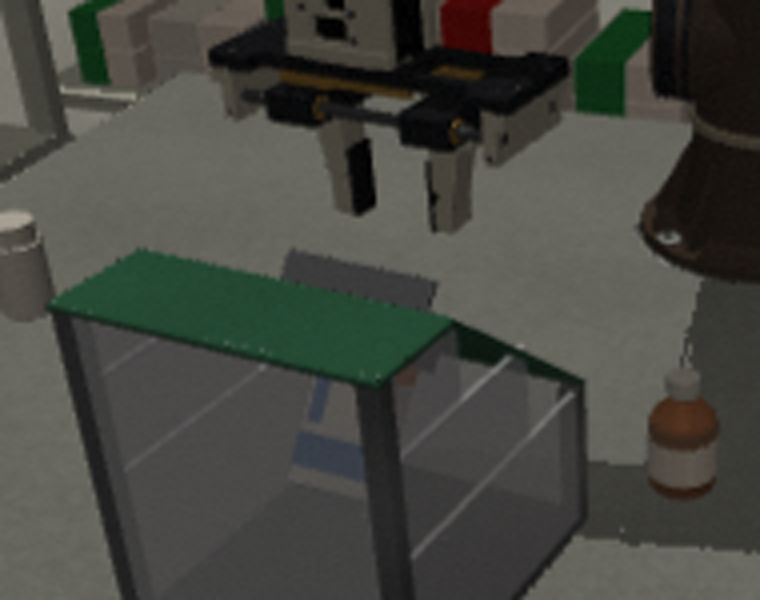

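```bash
python3 -m handwheel '[[0.5,-0.08,-0.5,0],[0.5,-0.08,-1,0],[0.5,-0.08,-1,0],[0.5,-0.08,-1,0],[0.3,-0.03,-1,0],[0.2,-0.03,-0.7,0],[0.2,-0.03,-0.5,0],[0.15,-0.02,-0.3,0],[0.1,-0.02,-0.3,0],[0,0,0,0]]' 1 30; python3 -m handwheel '[[0.05,0,-0.2,0],[0,0,-0.2,0],[0,0,0,0],[0,0,0,0]]'; python3 meas.py l;  python3 - <<'E'
import cv2
im=cv2.imread('pics/lscene.png'); cv2.imwrite('pics/lsz.png',cv2.resize(im[90:250,80:270],None,fx=4,fy=3.75,interpolation=cv2.INTER_CUBIC))
E
```

```text
t: 19.9
eef_pos: [0.5499, -0.1267, 0.3531]
ee_rot: [-3.142, 0.001, 2.99]
force: [-1.4, -0.1, 2.0]
width: 0.0002
t: 20.3
eef_pos: [0.5512, -0.1268, 0.3511]
ee_rot: [3.142, 0.006, 2.99]
force: [1.1, -1.3, 9.5]
width: 0.0005
[ 0.5512 -0.1268  0.3511]
```

View pics/lsz.png

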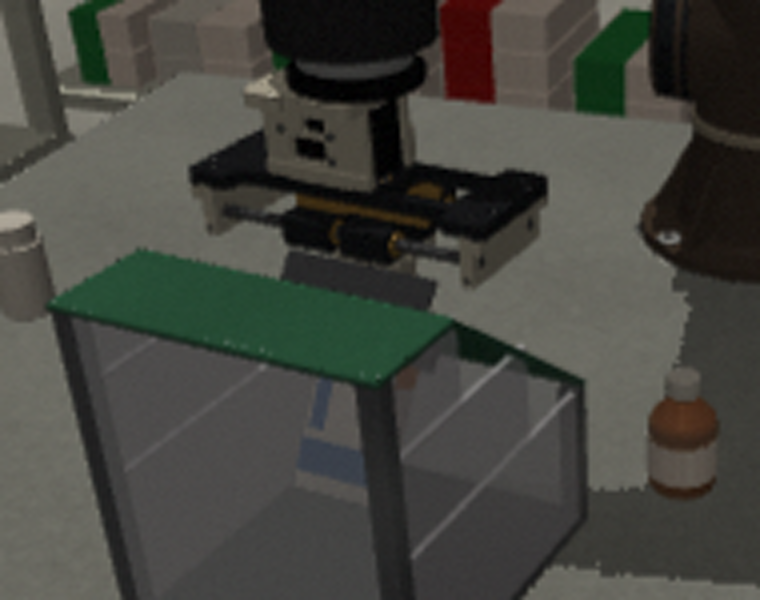

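```bash
python3 -m handwheel '[[0,0,-0.2,0],[0,0,-0.2,0],[0,0,0,0]]'; python3 -m handwheel '[[0,0,-0.2,0],[0,0,-0.2,0],[0,0,0,0]]';
```

```text
t: 20.75
eef_pos: [0.5517, -0.1269, 0.3483]
ee_rot: [-3.141, 0.008, 2.991]
force: [0.2, -0.5, 14.2]
width: 0.0001
t: 21.05
eef_pos: [0.5518, -0.127, 0.3467]
ee_rot: [-3.141, 0.01, 2.992]
force: [-6.8, 2.7, 30.7]
width: 0.0003
```

```bash
python3 -m handwheel '[[0,0,0.3,0],[0,0,0.3,0],[-0.2,0.03,2,0],[-0.5,0.08,2.5,0],[-1.3,0.2,2,0],[-0.9,0.1,0,0],[0,0,0,0],[0,0,0,0]]' 0.4 20; python3 meas.py m;  python3 end.py m; python3 - <<'E'
import cv2
im=cv2.imread('pics/mwrist.png'); cv2.imwrite('pics/mwz.png',cv2.resize(im[170:330,130:390],None,fx=3,fy=3,interpolation=cv2.INTER_CUBIC))
im=cv2.imread('pics/mscene.png'); cv2.imwrite('pics/msz.png',cv2.resize(im[90:250,80:270],None,fx=4,fy=3.75,interpolation=cv2.INTER_CUBIC))
E
```

```text
t: 21.85
eef_pos: [0.5206, -0.1225, 0.4107]
ee_rot: [3.142, -0.001, 2.989]
force: [-0.2, -0.5, 0.4]
width: 0.052
[ 0.5206 -0.1225  0.4107]
lid out bias -0.002615240853710064
891 up,out,s,z,y pct 2/50/98
 [[-0.0162 -0.016  -0.004  -0.021  -0.0229]
 [-0.0109 -0.0142  0.0008 -0.018   0.0015]
 [-0.0058 -0.0125  0.0054 -0.015   0.0266]]
orange surface slope deg from level 29.077127
```

View pics/mwz.png

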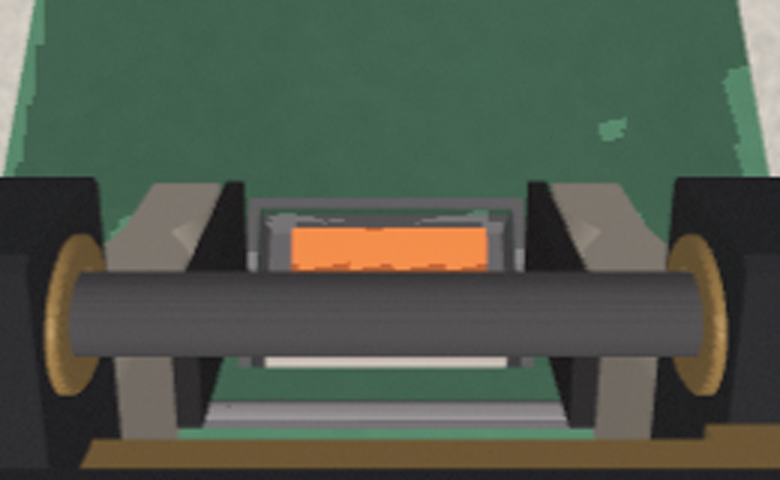

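View pics/msz.png

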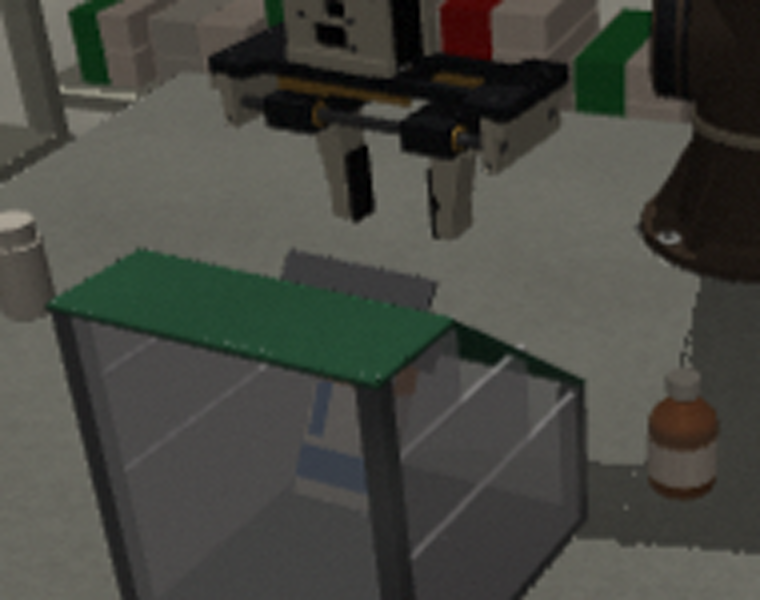

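```bash
python3 -m handwheel '[[1,0,4,0],[2.5,-0.3,4,0],[4.8,-0.5,0.5,0],[4.8,-0.5,0,0],[4.8,-0.5,0,0],[4.8,-0.5,0,0],[4.8,-0.5,0,0],[4.8,-0.5,0,0],[4.8,-0.5,0,0]]' 1 20; python3 -c "
from station import arm; import numpy as np
s=arm.get_state(); print(np.round(s['q'],3),np.round(s['ee_rot'],3))"
```

```text
t: 22.9
eef_pos: [0.8905, -0.1605, 0.4951]
ee_rot: [-3.141, -0.001, 2.989]
force: [2.2, 0.7, 2.1]
width: 0.0004
[ 0.035  0.788  0.944  0.    -1.728 -1.758] [-3.141e+00 -1.000e-03  2.989e+00]
```

```bash
python3 -m handwheel '[[4.5,-0.5,0,0],[4.5,-0.5,0,0],[4.5,-0.5,0,0],[4.5,-0.5,0,0],[0,0,0,0]]'; python3 -c "
from station import arm; import numpy as np
s=arm.get_state(); print(np.round(s['q'],3),np.round(s['ee_rot'],3))"
```

```text
t: 23.4
eef_pos: [0.9703, -0.1614, 0.4524]
ee_rot: [-3.131, 0.072, 2.99]
force: [0.8, 0.5, -1.2]
width: 0.0006
[ 0.036  0.99   1.248  0.024 -1.76  -1.753] [-3.131  0.072  2.99 ]
```

```bash
python3 -m handwheel '[[-3,0.3,1,0],[-3,0.3,1,0],[0,0,0,0]]'; python3 -c "
from station import arm; import numpy as np
s=arm.get_state(); print(np.round(s['q'],3),np.round(s['ee_rot'],3))"
```

```text
t: 23.7
eef_pos: [0.9052, -0.1563, 0.4836]
ee_rot: [-3.131, 0.08, 2.99]
force: [0.2, -0.4, 2.5]
width: 0.0004
[ 0.045  0.777  0.885  0.026 -1.603 -1.766] [-3.131  0.08   2.99 ]
```

```bash
python3 -m handwheel '[[4,-0.4,2,0],[4.5,-0.4,1.5,0],[4.5,-0.4,1.5,0],[4.5,-0.4,1.5,0],[4.5,-0.4,1.5,0],[4.5,-0.4,1.5,0]]'; python3 -c "
from station import arm; import numpy as np
s=arm.get_state(); print(np.round(s['q'],3),np.round(s['ee_rot'],3))"
```

```text
t: 24.3
eef_pos: [0.9923, -0.1489, 0.4892]
ee_rot: [-3.114, 0.24, 2.993]
force: [-0.0, 0.6, -0.7]
width: 0.0005
[ 0.058  0.968  1.252  0.076 -1.625 -1.769] [-3.114  0.24   2.993]
```

```bash
python3 -m handwheel '[[3,-0.4,1.5,0],[3,-0.4,1.5,0],[3,-0.4,1.5,0],[3,-0.4,1.5,0]]'; python3 -c "
from station import arm; import numpy as np
s=arm.get_state(); print(np.round(s['q'],3),np.round(s['ee_rot'],3))"
```

```text
t: 24.7
eef_pos: [1.0104, -0.1479, 0.5008]
ee_rot: [-3.103, 0.341, 2.996]
force: [0.0, 0.9, 0.1]
width: 0.0008
[ 0.064  0.968  1.252  0.108 -1.528 -1.774] [-3.103  0.341  2.996]
```

```bash
python3 -m handwheel '[[3,-0.3,1,0],[3,-0.3,1,0],[3,-0.3,1,0],[3,-0.3,1,0]]'; python3 -c "
from station import arm; import numpy as np
from scipy.spatial.transform import Rotation as R
s=arm.get_state(); print(np.round(s['q'],3),np.round(s['ee_rot'],3)); print(R.from_euler('xyz',s['ee_rot']).as_matrix().round(3))"
```

```text
t: 25.1
eef_pos: [1.0367, -0.1443, 0.4925]
ee_rot: [-3.092, 0.433, 3.001]
force: [0.6, 0.5, 0.3]
width: 0.0005
[ 0.071  0.99   1.251  0.138 -1.418 -1.785] [-3.092  0.433  3.001]
[[-0.899  0.161  0.408]
 [ 0.127  0.986 -0.107]
 [-0.419 -0.045 -0.907]]
```

```bash
python3 -m handwheel '[[3,-0.6,1,0],[3,-0.6,1,0],[3,-0.6,1,0],[3,-0.6,1,0],[3,-0.6,1,0],[3,-0.6,1,0]]'; cat > tp.py <<'E'
from h import *
from scipy.spatial.transform import Rotation as R
s=arm.get_state(); print(np.round(s['q'],3),np.round(s['ee_rot'],3),np.round(s['force'],1)); Rm=R.from_euler('xyz',s['ee_rot']).as_matrix()
B=np.array([[.9884,-.1522,0],[.1522,.9884,0],[0,0,1]]); M=np.array([.5565,-.1293,.183])
U=np.array([[.766,0,.6428],[0,1,0],[-.6428,0,.766]])
z=U@B@Rm[:,2]; fwd=-U@B@Rm[:,0]; jaw=U@B@Rm[:,1]
tip=U@B@(np.array(s['eef_pos'])+.178*Rm[:,2]-M)
print('tool z, fwd, jaw in (up,y,out):',z.round(3),fwd.round(3),jaw.round(3)); print('tip up,y,out mm',(tip*1000).round(1), 'tip world',(np.array(s['eef_pos'])+.178*Rm[:,2]).round(4))
bc=tip-.066*z+np.array([[k] for k in (.039,)])*fwd
print('body front corner',(bc*1000).round(1),'body out at visor up=33:',((tip-.066*z+fwd*((.033-(tip-.066*z)[0])/fwd[0]))*1000).round(1))
E
python3 tp.py
```

```text
t: 25.7
eef_pos: [1.0731, -0.1572, 0.4822]
ee_rot: [-3.074, 0.574, 3.01]
force: [0.2, -0.3, -0.2]
width: 0.0007
[ 0.061  1.024  1.251  0.181 -1.248 -1.793] [-3.074  0.574  3.01 ] [ 0.2 -0.3 -0.2]
tool z, fwd, jaw in (up,y,out): [-0.123 -0.056 -0.991] [ 0.992  0.018 -0.124] [-0.025  0.998 -0.054]
tip up,y,out mm [ 564.9   41.  -278.1] tip world [ 1.1671 -0.1818  0.3331]
body front corner [[ 611.7   45.4 -217.6]] body out at visor up=33: [  33.    35.  -145.4]
```

```bash
python3 -m handwheel '[[-4,0.4,1.5,0],[-4.6,0.43,1.5,0],[-4.6,0.43,1,0],[-4.6,0.43,0,0],[-4.6,0.43,0,0],[-4.6,0.43,0,0],[-4.6,0.43,0,0],[-4.6,0.43,0,0],[-4.6,0.43,0,0],[-4.6,0.43,0,0],[-4.6,0.43,0,0],[-4.6,0.43,0,0],[-4.6,0.43,0,0],[-4.6,0.4,0,0],[-1.5,0.1,0,0],[0,0,0,0]]'; python3 tp.py
```

```text
t: 27.3
eef_pos: [0.4384, -0.0982, 0.5188]
ee_rot: [-3.076, 0.577, 3.009]
force: [0.7, 0.4, 1.0]
width: 0.0005
[ 0.322 -0.286 -0.657  0.452 -0.75  -2.308] [-3.076  0.577  3.009] [0.7 0.4 1. ]
tool z, fwd, jaw in (up,y,out): [-0.12  -0.054 -0.991] [ 0.992  0.017 -0.121] [-0.024  0.998 -0.052]
tip up,y,out mm [101.4   3.1 158.9] tip world [ 0.5328 -0.1225  0.3699]
body front corner [[148.1   7.4 219.6]] body out at visor up=33: [ 33.    5.4 233.7]
```

```bash
python3 -m handwheel '[[-0.6,0,-2,0],[-0.6,0,-3.5,0],[-0.5,0.05,-4,0],[0,0.05,-3,0],[0,0,-1.5,0],[0,0,-0.35,0],[0,0,0,0]]'; python3 tp.py; python3 meas.py n; python3 end.py n
```

```text
t: 28.0
eef_pos: [0.426, -0.0985, 0.377]
ee_rot: [-3.075, 0.566, 3.009]
force: [0.1, -0.6, 0.4]
width: 0.0004
[ 0.191 -0.194 -1.015  0.819 -0.326 -2.643] [-3.075  0.566  3.009] [ 0.1 -0.6  0.4]
tool z, fwd, jaw in (up,y,out): [-0.131 -0.056 -0.99 ] [ 0.991  0.017 -0.132] [-0.024  0.998 -0.053]
tip up,y,out mm [-1.   0.6 58.3] tip world [ 0.5188 -0.1229  0.2271]
body front corner [[ 46.3   4.9 118.5]] body out at visor up=33: [ 33.    4.7 120.3]
[ 0.426  -0.0985  0.377 ]
lid out bias -0.0026717737613800273
1503 up,out,s,z,y pct 2/50/98
 [[-0.0164 -0.0187 -0.0041 -0.021  -0.0232]
 [-0.0019 -0.016   0.0088 -0.0135 -0.0008]
 [ 0.0085 -0.0126  0.0183 -0.0081  0.0264]]
orange surface slope deg from level 28.115791
```

View pics/nscene.png

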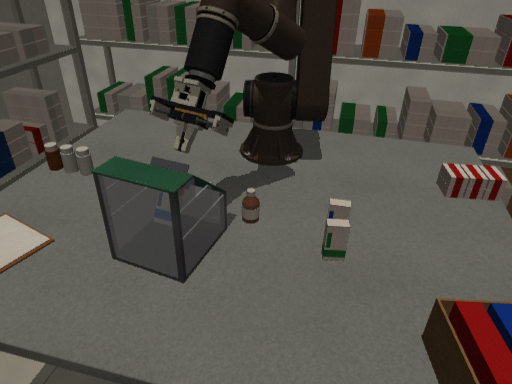

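View pics/nwrist.png

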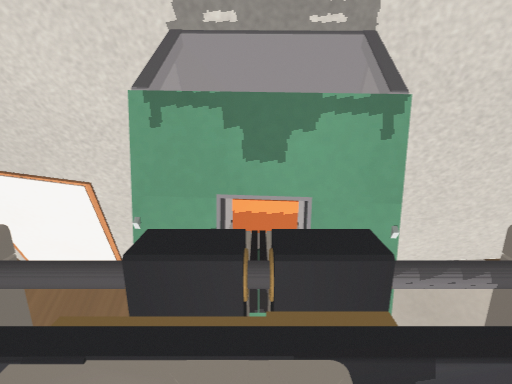

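```bash
python3 -m handwheel '[[0.6,-0.06,-0.5,0],[0.6,-0.07,-0.7,0],[0.5,-0.07,-0.7,0],[0.5,-0.06,-0.7,0],[0.4,-0.06,-0.7,0],[0.4,-0.06,-0.7,0],[0,0,0,0]]'; python3 tp.py
```

```text
t: 28.85
eef_pos: [0.4634, -0.1064, 0.35]
ee_rot: [-3.082, 0.547, 3.007]
force: [-1.0, -0.5, 0.0]
width: 0.0003
[ 0.068 -0.081 -1.016  0.991 -0.195 -2.727] [-3.082  0.547  3.007] [-1.  -0.5  0. ]
tool z, fwd, jaw in (up,y,out): [-0.15  -0.05  -0.987] [ 0.988  0.016 -0.151] [-0.023  0.999 -0.047]
tip up,y,out mm [ 7.5 -0.4 13.6] tip world [ 0.5535 -0.1293  0.1982]
body front corner [[56.   3.5 72.8]] body out at visor up=33: [33.   3.1 76.4]
```

```bash
python3 -m handwheel '[[0,-0.02,-0.5,0],[0,-0.02,-0.5,0],[0,-0.02,-0.5,0],[0,0,0,0]]'; python3 tp.py
```

```text
t: 29.25
eef_pos: [0.4669, -0.1088, 0.3434]
ee_rot: [-3.087, 0.538, 3.007]
force: [-0.8, -0.3, -0.0]
width: 0.0006
[ 0.053 -0.063 -1.016  1.    -0.179 -2.726] [-3.087  0.538  3.007] [-0.8 -0.3 -0. ]
tool z, fwd, jaw in (up,y,out): [-0.159 -0.046 -0.986] [ 0.987  0.016 -0.16 ] [-0.023  0.999 -0.043]
tip up,y,out mm [ 4.6 -1.5  6.3] tip world [ 0.5558 -0.1307  0.1907]
body front corner [[53.6  2.1 65.1]] body out at visor up=33: [33.   1.8 68.5]
```

```bash
python3 -m handwheel '[[-0.2,0.05,-0.6,0],[-0.2,0.05,-0.6,0],[-0.2,0.05,-0.6,0],[0,0,0,0]]'; python3 tp.py
```

```text
t: 29.65
eef_pos: [0.4661, -0.1104, 0.3357]
ee_rot: [-3.092, 0.522, 3.006]
force: [-0.1, 0.1, 0.2]
width: 0.0008
[ 0.058 -0.052 -1.016  0.969 -0.176 -2.702] [-3.092  0.522  3.006] [-0.1  0.1  0.2]
tool z, fwd, jaw in (up,y,out): [-0.174 -0.041 -0.984] [ 0.985  0.015 -0.175] [-0.022  0.999 -0.037]
tip up,y,out mm [-3.5 -2.3  1. ] tip world [ 0.5529 -0.1311  0.1816]
body front corner [[46.4  0.9 59.2]] body out at visor up=33: [33.   0.7 61.6]
```

```bash
python3 -m handwheel '[[0.15,0.05,-0.4,0],[0.2,0.05,-0.4,0],[0.2,0.05,-0.4,0],[0.2,0.05,-0.4,0],[0,0,0,0]]'; python3 tp.py
```

```text
t: 30.15
eef_pos: [0.4775, -0.1107, 0.3264]
ee_rot: [-3.095, 0.512, 3.006]
force: [0.4, -0.0, -0.1]
width: 0.0004
[ 0.022 -0.018 -1.016  1.043 -0.142 -2.748] [-3.095  0.512  3.006] [ 0.4 -0.  -0.1]
tool z, fwd, jaw in (up,y,out): [-0.184 -0.038 -0.982] [ 0.983  0.015 -0.185] [-0.021  0.999 -0.035]
tip up,y,out mm [ -2.6  -0.3 -13. ] tip world [ 0.5627 -0.1306  0.1714]
body front corner [[47.9  2.7 44.6]] body out at visor up=33: [33.   2.5 47.4]
```

```bash
python3 -m handwheel '[[0.2,0,-0.4,0],[0.2,0,-0.4,0],[0.2,0,-0.4,0],[0,0,0,0]]'; python3 tp.py;  python3 meas.py o; python3 - <<'E'
import cv2
im=cv2.imread('pics/oscene.png'); cv2.imwrite('pics/osz.png',cv2.resize(im[90:250,80:270],None,fx=4,fy=3.75,interpolation=cv2.INTER_CUBIC))
E
```

```text
t: 30.55
eef_pos: [0.4857, -0.112, 0.3193]
ee_rot: [-3.098, 0.505, 3.005]
force: [-0.9, 0.2, 0.5]
width: -0.0001
[-0.015  0.007 -1.016  1.114 -0.114 -2.79 ] [-3.098  0.505  3.005] [-0.9  0.2  0.5]
tool z, fwd, jaw in (up,y,out): [-0.191 -0.036 -0.981] [ 0.981  0.014 -0.192] [-0.021  0.999 -0.032]
tip up,y,out mm [ -2.1  -0.1 -23.5] tip world [ 0.5699 -0.1314  0.1636]
body front corner [[48.8  2.9 33.7]] body out at visor up=33: [33.   2.6 36.8]
[ 0.4857 -0.112   0.3193]
```

View pics/osz.png

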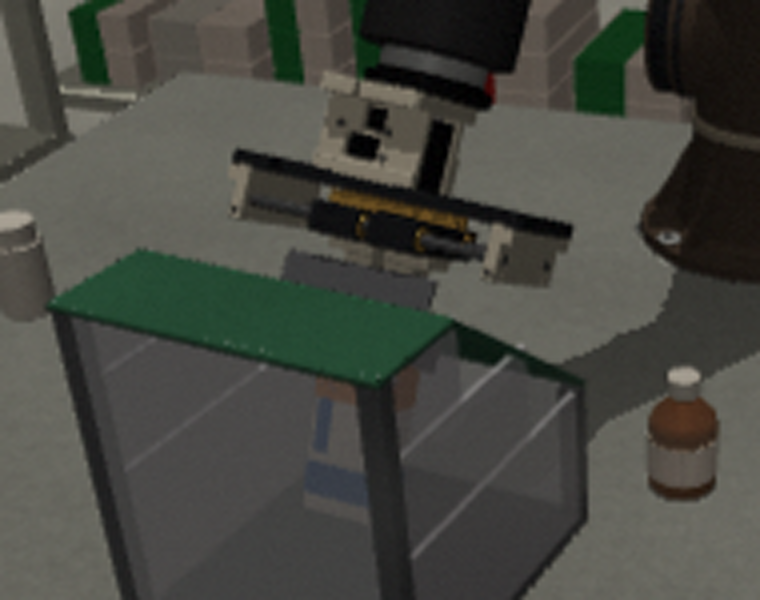

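```bash
python3 -m handwheel '[[0.15,0,-0.4,0],[0.15,0,-0.4,0],[0,0,0,0],[0,0,0,0]]'; python3 tp.py;  python3 meas.py p; python3 - <<'E'
import cv2
im=cv2.imread('pics/pscene.png'); cv2.imwrite('pics/psz.png',cv2.resize(im[90:250,80:270],None,fx=4,fy=3.75,interpolation=cv2.INTER_CUBIC))
E
```

```text
t: 31.1
eef_pos: [0.4901, -0.1127, 0.3147]
ee_rot: [-3.1, 0.499, 3.005]
force: [-8.0, 2.8, 0.8]
width: 0.0003
[-0.037  0.021 -1.017  1.16  -0.097 -2.817] [-3.1    0.499  3.005] [-8.   2.8  0.8]
tool z, fwd, jaw in (up,y,out): [-0.197 -0.034 -0.98 ] [ 0.98   0.014 -0.198] [-0.021  0.999 -0.03 ]
tip up,y,out mm [ -2.6   0.3 -29.7] tip world [ 0.5735 -0.1316  0.1586]
body front corner [[48.6  3.1 27.2]] body out at visor up=33: [33.   2.9 30.4]
[ 0.4901 -0.1127  0.3147]
```

View pics/psz.png

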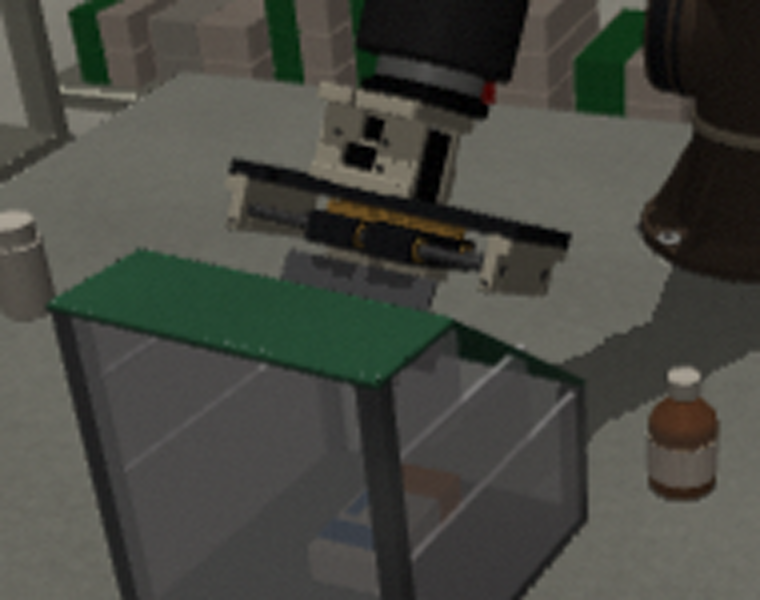

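```bash
python3 -m handwheel '[[-0.2,0.03,0.4,0],[-0.25,0.04,0.5,0],[-0.25,0.04,0.5,0],[-0.25,0.04,0.5,0],[0,0,0,0]]'; python3 tp.py
```

```text
t: 31.75
eef_pos: [0.4787, -0.1118, 0.3322]
ee_rot: [-3.097, 0.495, 3.004]
force: [-10.2, 0.6, -2.4]
width: 0.0007
[ 0.119 -0.02  -0.956  0.789 -0.232 -2.574] [-3.097  0.495  3.004] [-10.2   0.6  -2.4]
tool z, fwd, jaw in (up,y,out): [-0.201 -0.037 -0.979] [ 0.979  0.013 -0.202] [-0.021  0.999 -0.033]
tip up,y,out mm [-0.9 -1.1 -8.8] tip world [ 0.5612 -0.1311  0.1757]
body front corner [[50.6  1.9 47.9]] body out at visor up=33: [33.   1.6 51.6]
```

```bash
python3 -m handwheel '[[-0.4,0.05,0.6,0],[-0.4,0.05,0.7,0],[-0.5,0.07,1,0],[-0.5,0.08,1.5,0],[-0.5,0.08,2.5,0],[-0.3,0,3,0],[0,0,3,0],[0,0,0,0],[0,0,0,0]]'; python3 tp.py; python3 meas.py r; python3 end.py r; python3 - <<'E'
import cv2
im=cv2.imread('pics/rscene.png'); cv2.imwrite('pics/rsz.png',cv2.resize(im[90:250,80:270],None,fx=4,fy=3.75,interpolation=cv2.INTER_CUBIC))
E
```

```text
t: 32.65
eef_pos: [0.4552, -0.1079, 0.4582]
ee_rot: [-3.1, 0.503, 3.005]
force: [-0.6, -0.8, -0.6]
width: 0.0005
[ 0.266 -0.195 -0.685  0.377 -0.663 -2.234] [-3.1    0.503  3.005] [-0.6 -0.8 -0.6]
tool z, fwd, jaw in (up,y,out): [-0.194 -0.034 -0.98 ] [ 0.981  0.014 -0.194] [-0.02   0.999 -0.03 ]
tip up,y,out mm [ 63.3  -0.3 102.7] tip world [ 0.5391 -0.1269  0.3023]
body front corner [[114.3   2.5 159.8]] body out at visor up=33: [ 33.    1.3 175.9]
[ 0.4552 -0.1079  0.4582]
lid out bias -0.0026446124677384376Traceback (most recent call last):
  File "end.py", line 10, in <module>
    print(o.sum(),'up,out,s,z,y pct 2/50/98\n',np.percentile(q,[2,50,98],axis=0).round(4))
                                               ~~~~~~~~~~~~~^^^^^^^^^^^^^^^^^^^^
    return _quantile_unchecked(
        a, q, axis, out, overwrite_input, method, keepdims, weights)
    return _ureduce(a,
                    func=_quantile_ureduce_func,
    ...<5 lines>...
                    overwrite_input=overwrite_input,
                    method=method)
    r = func(a, **kwargs)
    result = _quantile(arr,
                       quantiles=q,
    ...<2 lines>...
                       out=out,
                       weights=wgt)
    slices_having_nans = np.isnan(arr[-1, ...])
                                  ~~~^^^^^^^^^
IndexError: index -1 is out of bounds for axis 0 with size 0
```

View pics/rscene.png

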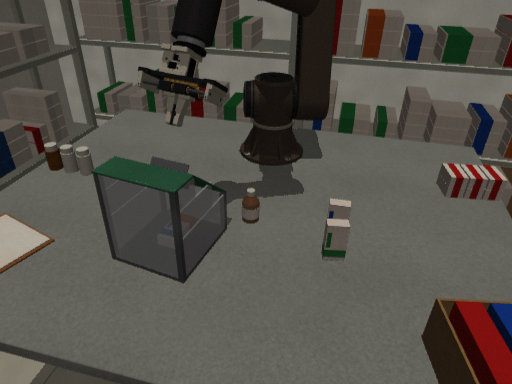

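View pics/rwrist.png

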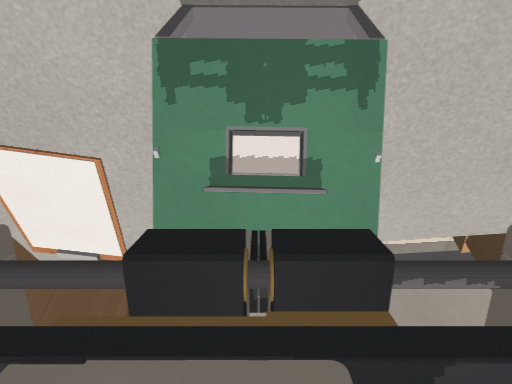

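```bash
python3 - <<'E'
from h import *
f=dict(np.load('/tmp/rwrist.npz')); P=pts(f); M=np.array([.5565,-.1293,.183]); D=P-M; S=D@np.array([.9884,-.1522,0]); up=S*.766+D[...,2]*.6428; out=-S*.6428+D[...,2]*.766
m=np.zeros(up.shape,bool); m[139:173,238:296]=1
c=np.polyfit(up[m],out[m],1); print('flap slope vs lid rad',c[0].round(3),'median out',np.median(out[m]).round(4))
f=dict(np.load('/tmp/rscene.npz')); P=pts(f)
for n,x,y,h in (('b',.5336,.2637,.105),('a',.4477,.2645,.105),('syrup',.4362,.031,.095)):
    b=(np.hypot(P[...,0]-x,P[...,1]-y)<.045)&(abs(P[...,2]-h)<.008); print(n,b.sum(),np.median(P[b],0).round(3))
E
```

```text
flap slope vs lid rad 0.3 median out -0.0037
b 225 [0.543 0.264 0.105]
a 180 [0.457 0.264 0.104]
syrup 49 [0.444 0.031 0.095]
```

```bash
python3 -m handwheel '[[0,0,0,0],[0,0,0,0],[0,0,0,0]]' >/dev/null; python3 meas.py s; python3 - <<'E'
from h import *
M=np.array([.5565,-.1293,.183])
for t in 'rs':
    f=dict(np.load('/tmp/%swrist.npz'%t)); P=pts(f); D=P-M; S=D@np.array([.9884,-.1522,0]); up=S*.766+D[...,2]*.6428; out=-S*.6428+D[...,2]*.766
    for v in range(118,196,5): print(v,f['image'][v,265].tolist(),(up[v,265]*1000).round(1),(out[v,255:275].mean()*1000).round(2),end=' | ')
    print()
E
```

```text
[ 0.4549 -0.108   0.4571]
118 [61, 92, 73] -28.8 -2.6 | 123 [78, 123, 99] -24.5 -2.47 | 128 [124, 122, 124] -20.2 -2.71 | 133 [91, 88, 88] -15.9 -3.37 | 138 [227, 219, 211] -11.4 -3.62 | 143 [227, 219, 211] -7.2 -3.56 | 148 [228, 220, 211] -2.7 -3.53 | 153 [228, 220, 213] 1.6 -3.63 | 158 [172, 162, 154] 6.1 -3.96 | 163 [173, 163, 155] 10.5 -3.83 | 168 [173, 163, 155] 15.0 -3.6 | 173 [135, 129, 128] 18.6 -201.18 | 178 [60, 93, 74] 23.9 -2.78 | 183 [61, 93, 75] 28.4 -2.65 | 188 [81, 79, 80] 31.6 25.14 | 193 [81, 127, 99] 37.4 -2.73 | 
118 [60, 91, 73] -28.2 -2.63 | 123 [79, 124, 99] -24.1 -2.46 | 128 [123, 121, 123] -19.5 -2.67 | 133 [90, 88, 88] -15.2 10.33 | 138 [228, 219, 212] -10.9 -3.57 | 143 [227, 219, 212] -6.3 -3.71 | 148 [227, 219, 211] -1.9 -3.49 | 153 [228, 220, 214] 2.5 -3.38 | 158 [173, 163, 155] 6.9 -3.74 | 163 [172, 162, 155] 11.3 -3.51 | 168 [172, 162, 155] 15.8 -3.75 | 173 [140, 135, 134] 19.7 -200.47 | 178 [61, 93, 74] 24.8 -2.75 | 183 [61, 92, 75] 29.3 -2.65 | 188 [122, 120, 122] 32.5 25.25 | 193 [81, 127, 100] 38.3 -2.46 |
```

```bash
python3 -c "
from station import arm
print(arm.job_done(), arm.get_state()['t'])"
```

```text
the job is handed in; nothing more can be done
the job is handed in; nothing more can be done
```

The returned carton is inside the bin, the flap has closed behind it, and I handed the job in at about 33 s. No verdict was reported.

**How it went**
1. I gripped the carton by its width at the top and tipped it to about 37° in the grip by pivoting its foot on the counter.
2. I fed it low into the mouth until 80–85 mm was in, then released it; the flap held it there.
3. Pushing with closed, vertical fingers stalled with the carton's end about 12 mm in. The last step read 30.7 N, most likely the fingers on the lip of the mouth, so I backed off.
4. I then over-reached the arm outward on purpose. The tool tilted about 33° and kept the tilt (about 29° by the last push), so the fingers could reach about 30 mm in and the carton dropped.

**Last checks**
- **Carton:** the scene camera shows it lying on the bin floor.
- **Flap:** it lies flat and level with the lid, about 1 mm below it along its whole length. A first fit gave a slope of 0.3 rad, but that came from stray pixels at the flap's edge; the row-by-row profile was flat.
- **Bystanders:** both cartons and the bottle are upright at their old heights. The scene view puts them 8–10 mm from the first top-view fix. At least 3–4 mm of that is an offset between the two cameras, seen on one carton before it could have moved. I saw no contact with them.
- **Robot:** clear of everything, with near-zero force.

**Possible problems**
- Joint 3 read 1.252 against its 1.25 limit while the arm was over-reaching, so it may count as having passed its range.
- The force between carton and bin is not measured. The highest tool force in the readings was 30.7 N, but these come only at the end of each call.

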